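Lay a bottle blank in the sloping print cradle

ROBOT

A 6-joint arm with a two-finger parallel gripper is mounted at the origin on a cart in front of the work surface, level with it; the furniture and walls round the work are solid. World frame = base frame: x ahead of the robot, y to its left, z up, the work surface at z = 0. Lengths are in m, angles in degrees, forces in N, time in s.
With the tool pointing down it reaches from about 0.4 to 0.825 m from the base axis. Payload 7 kg.
Tool frame: the origin (TCP) lies at the very end of the fingers, on their centre line; the grasp point (between the pads) lies 19 mm behind it (r.hold_point_z is the distance from the TCP to the grasp point, in m); x points along the fingers, y is the direction in which the jaws open and shut, and the axes are right-handed (so a half turn about x gives the same grasp; the last joint's range is limited). The gripper opens to 88 mm and grips with 3 to 60 N. Pads are 19 mm wide; open, the fingers measure 130 mm over their backs; the gripper's body (78 mm by 193 mm) begins 47 mm behind the grasp point.
Start: joints at [81.137, 20.546, 0.682, 0, -70.136, -16.507], TCP at [0.289, 0.61, 0.227] pointing down, gripper open.
Joint ranges: [-176.03, 176.03], [-82.01, 121.73], [-58.28, 71.71], [-173.87, 95.51], [-174.79, -0.11], [-173.66, 173.66]. Speed limits (degrees/s): [136.94, 136.94, 172.46, 180, 180, 180].

INTERFACE

Orientations are given as [roll, pitch, yaw] about the fixed x, y, z axes, in that order (R = Rz(yaw) Ry(pitch) Rx(roll)).
In Python, from plant import r gives the robot as it stands. The module is installed in compiled form; this text tells all that it offers.
- The arm moves only by the shell command python3 -m creep 'ROWS' [FORCE]. ROWS is JSON, a list of rows, each a list of 7 numbers: the turn, a rotation vector about the tool's x, y, z in rad, then the shift along the tool's x, y, z in cm, then the opening in per cent of the stroke, from 0 (shut) to 100 (fully open). In form: [[rx, ry, rz, x, y, z, fingers], ...]. A call has 1 to 8 rows; each row shifts and turns the commanded pose from where the row before left it, along the tool's axes as they then stand; what a row does not reach is not made up. A row lasts 1/10 s, in which the tool goes at most 50 mm and 8.59 degrees, less where a joint would pass 70% of its speed; a pose out of reach is approached as far as the arm can. A call is refused whole if a number of a shift passes 5 or a number of a turn 0.15, either way. A call with a gripper value outside its range is refused whole. The fingers move at their own pace and stop on an object; FORCE is the grip in N (left out, the last holds). Time passes only in rows, so rows that do not move let the fingers close. It gives the time, the measured TCP pose, the force and the opening at its end, in the units of the state.
- r.get_state(): the state, without advancing time (a new reading comes with each control period).
- r.capture(name): name is "scene" or "top" or "wrist"; returns (picture, depth): 420x560x3 uint8, blue, green, red; 420x560 float32, m along the optical axis (not along the pixel's ray), 0 where there is no reading.
- r.camera_info(name): a dict with "fovy" (degrees; the focal length in pixels is half the picture's height over the tangent of half this angle, whatever the lens; pixels are square), "cx", "cy" (the principal point, pixels), "camera_from_world" (4x4, takes a point from world to camera coordinates). Camera axes: x right, y down, z forward; pixel columns grow to the right and rows downward; lengths in m; the calibration is good to about 2 mm. A picture is of the moment at which its call begins: read the wrist's pose just before it. camera_info takes no time and is no camera call; for the wrist camera it gives the pose at the moment of the call.
- r.close_job(): hands the job in, once; it reports no verdict.
Trained networks look in the newest picture that a camera, given by its name, has taken for a name from the list of things; names that differ only in an ending like _2 or _b are one class to them, and where a whole thing is asked for, a point or a joint stands for the part that bears it (a point fixed in the world has none). Each returns a list of dicts, best first, with "score" (0 to 1); they miss things now and then, are a little off and sometimes report something else, mostly with a low value. They report only what shows in the picture. A call takes as long as a camera call.
- r.look_for(query, camera): "rect" ([left, top, right, bottom] in pixels, round what is visible of it).
- r.masks_of(query, camera): "pixels" (420x560 bool, what is visible of it) and "rect" ([left, top, right, bottom] in pixels, round what is visible of it).
The state is a dict: "time_s": time; "joints": joint angles; "qd": joint speeds; "joint_torque": joint torques, N m; "tcp_pos": TCP position; "eef_rot": TCP orientation; "contact_force": force on the tool from outside, world axes, zero at the start; "moment": the same for the moment, N m; "gripper_width": finger opening in m.
Only numpy, scipy, OpenCV 4.12 (cv2) and the standard library are available. Lean on these libraries where they do the work, as an engineer would, in place of code of your own. Each camera call takes 0.05 s, during which the arm holds its last target. There are 200 camera calls.

TASK

Unpack the next blank for printing: lift the spacer plate off the two upright metal blanks and lay it squarely on the pile of spacer plates. Then take the bottle with the narrow neck and, without dropping it or letting it topple, lay it on its side on the two rails of the sloping cradle, neck end uphill, pressing its base against the sprung end stop until the stop gives a few millimetres, and let go so that it rests there with its base still against the stop. Leave the straight-sided can standing in the tray and the other things where they are.

Things in the scene. Friction and masses are not known exactly. Their poses are not given: they have to be found in the camera images.
- plate_mid (a point): centre of the loose grey spacer plate, 160 x 56 x 8 mm (x, y, z), 0.1 kg, which lies flat across the tops of the two blanks, its long side (x axis) along the line through them, over the middle between them. Its underside is 135 mm above the table; there is free space under it between the blanks.
- pile_top (a point): centre of the upper face of the upper of two equal loose spacer plates (160 x 56 x 8 mm each) lying squarely on one another on the table; upper face 16 mm above the table, x axis along the 160 mm side.
- pack_tray: fixed grey tray 200 x 80 mm (x, y) with a floor 5 mm thick and a rim 12 mm high; origin at the centre of its underside. The two blanks stand loose on its floor near its x axis, about 60 mm either side of its centre; which is which varies.
- bottle_mid (a point): the plain aluminium bottle with a narrow neck, at half its height on its axis. 130 mm tall, 0.14 to 0.28 kg; round body 44 mm in diameter from the base up to 96 mm, then a shoulder, then a neck with a 26 mm cap from 116 mm to 130 mm. Its z axis runs from base to neck. Rigid and closed, the cap is fixed.
- bottle_base (a point): centre of the bottle's flat base, 65 mm from bottle_mid along its axis; z axis from base to neck.
- can_mid (a point): the plain straight-sided aluminium can, at half its height: 44 mm in diameter over its whole height of 130 mm, without a neck. It stays where it stands.
- cradle: the sloping cradle, fixed to the table; origin under its middle, x axis level, toward its higher end. Base plate 190 x 72 mm, 8 mm high. On it saddles carry the rails, and a bracket at the lower end the end stop; saddles, rails, stop and bracket reach no wider than 22 mm to either side (y) above 12 mm height.
- bed: the cradle's two fixed round rails, 14 mm thick, sloping 20 degrees. Origin: where the axis of a properly laid bottle meets the unpressed stop's face, 58 mm above the table. x: uphill along the rails; y: across; z: square to the rails, up. Rail axes: y = -14 and 14 mm, z = -25.4 mm, x = 4 to 116 mm. A laid bottle's axis is this x axis, its base at x = 0 or some mm less.
- end_stop (a joint): sprung end stop at the lower end of the rails: a 44 x 36 mm black plate square to the rails; 0 when out, grows (m) as it is pushed downhill along the rails, to 0.008 at most; about 0.7 N per mm. Pushed in by at least 2.5 mm it counts as pressed. It reads about 0.0001 under its own weight.
- tally_counter_mid (a point): bystander: white round counter 52 x 46 x 21 mm on the table, centre.
- loupe_mid (a point): bystander: black folding magnifier 40 x 40 x 42 mm on the table, centre.
- ink_cup_mid (a point): bystander: empty white mixing cup, 63 mm wide, 62 mm tall, on the table, centre.
- toggle_clamp_jig: bystander, fixed: white clamp jig plate about 110 x 160 mm (x, y) on the table between tray and cradle, toward the back; origin at the plate's centre, underside. Its upright red-gripped handle stands about 70 mm to the -y side of the origin and reaches about 170 mm above the table: carry things over or round it.

How it is judged (in metres and radians):
On the way, in this order (a step that is already met when the one before it is completed fails the run):
1. the spacer plate lies let go on the pile of spacer plates (horizontal distance between plate_mid and pile_top below 0.012 m and z of plate_mid in the frame of pile_top between 0.002 and 0.0065 m and angle between the x axis of plate_mid and the x axis of pile_top, either way round below 0.15 rad and contact force between plate and the fingers below 0.05 N), for 0.2 s.
2. the bottle lies along the rails and presses the end stop in by 2.5 mm or more (value of joint end_stop above 0.0025 m and contact force between bottle and end_stop above 0.5 N and angle between the z axis of bottle_mid and the x axis of bed, either way round below 0.12 rad), for 0.1 s.
At the end, for the whole second after the job is handed in: Bottle at rest on both rails, within 3 degrees and 3 mm of the cradle line, neck uphill, base at most 2 mm short of the unpressed stop face; spacer plate flat on the pile within 12 mm and 8 degrees; can upright within 15 mm of its place (angle between the z axis of bottle_mid and the x axis of bed, either way round below 0.06 rad and x of bottle_mid in the frame of bed between 0.05 and 0.068 m and x of bottle_base in the frame of bed between -0.009 and 0.002 m and y of bottle_mid in the frame of bed between -0.003 and 0.003 m and z of bottle_mid in the frame of bed between -0.003 and 0.003 m and linear speed of bottle below 0.01 m/s and horizontal distance between plate_mid and pile_top below 0.012 m and z of plate_mid in the frame of pile_top between 0.002 and 0.0065 m and angle between the x axis of plate_mid and the x axis of pile_top, either way round below 0.15 rad and angle between can_mid's own z axis and vertical below 0.05 rad and distance of can_mid from where it was at the start of the episode below 0.015 m); the robot touches nothing.
It fails at once if the bottle is dropped or topples (let go, it turns faster than 5 rad/s or moves faster than 0.4 m/s) (contact force between bottle and the fingers below 0.05 N and (angular speed of bottle above 5 rad/s or linear speed of bottle above 0.4 m/s)).
It fails at once if the bottle strikes or is pressed on the rails or the end stop with more than 40 N (contact force between bottle and bed above 40 N or contact force between bottle and end_stop above 40 N).
It fails at once if the can is knocked over (angle between can_mid's own z axis and vertical above 0.3 rad).
It fails at once if a bystander is moved by more than 20 mm (distance of any of tally_counter_mid, loupe_mid, ink_cup_mid from where it was at the start of the episode above 0.02 m).
It fails at once if the pile of plates is shoved by more than 25 mm (distance of pile_top from where it was at the start of the episode above 0.025 m).
It also fails if it takes over 61 s, if anything falls off the work surface, if the arm or the gripper's body presses on something with over 40 N, if the wrist force passes 120 N, or if a joint passes its speed limit or range.

## Working session

There is one attempt and no reset: what is moved stays moved. The work goes in short steps, Python scripts to look and compute and a shell command to move; the robot and the scene stay as the last step left them, time stands still between calls to the robot, and variables do not carry over. Pictures are saved under pics/ and viewed, about 8 in all and at most 12, crops included, and the job is handed in when it is done.

```bash
mkdir -p pics
cat > h.py <<'E'
import numpy as np, cv2
from plant import r
from scipy.spatial.transform import Rotation as R
def K(n):
    i=r.camera_info(n); f=210/np.tan(np.radians(i['fovy']/2)); return f,i['cx'],i['cy'],np.array(i['camera_from_world'])
def cloud(n,d):
    f,cx,cy,T=K(n); v,u=np.mgrid[:420,:560]
    P=np.stack([(u-cx)/f*d,(v-cy)/f*d,d,np.ones_like(d)],-1)@np.linalg.inv(T).T
    return P[...,:3]
E
python3 - <<'E'
from h import *
s=r.get_state(); print(s)
a=[]
for n in ("scene","top"):
    im,d=r.capture(n); cv2.imwrite(f"pics/{n}1.png",im); np.save(f"{n}.npy",d); P=cloud(n,d); a.append(im)
    print(n,K(n)[0],np.linalg.inv(K(n)[3])[:3,3])
    for q in ["plate_mid","pile_top","bottle_mid","can_mid","cradle","pack_tray","toggle_clamp_jig","end_stop","tally_counter_mid","loupe_mid","ink_cup_mid"]:
        for m in r.masks_of(q,n)[:2]:
            p=P[m['pixels']&(d>0)]
            if len(p): print(q,round(m['score'],2),np.round(m['rect']),np.round(np.median(p,0),3),np.round(np.percentile(p,3,axis=0),3),np.round(np.percentile(p,97,axis=0),3))
cv2.imwrite("pics/both.png",cv2.resize(np.vstack(a),(448,672))[:600] if 0 else cv2.resize(np.hstack(a),(800,300)))
E
```

```text
{'time_s': 0.0, 'joints': array([ 8.11351348e+01,  2.05904574e+01,  6.32419293e-01, -1.87444320e-02,
       -7.01360300e+01, -1.65061595e+01]), 'qd': array([ 0.00084832, -0.05350361, -0.03385247, -0.0113579 , -0.04584066,
        0.06662808]), 'joint_torque': array([-2.68888016e-04, -5.82726502e+01,  2.93058944e+01,  6.99716717e+00,
        6.95528928e-03, -1.82381032e-04]), 'tcp_pos': array([0.28905171, 0.60942525, 0.22562777]), 'eef_rot': array([  95.89783365,   89.90429517, -109.47957462]), 'contact_force': array([ 0.58725382, -0.1016858 ,  0.03449684]), 'moment': array([-0.03538888,  0.02017409,  0.027903  ]), 'gripper_width': 0.08797132285180792}
scene 532.257891344448 [-0.35073723 -0.50271947  0.98847687]
plate_mid 0.83 [291. 198. 346. 245.] [ 0.499 -0.16   0.143] [ 0.43  -0.189  0.139] [ 0.578 -0.128  0.146]
plate_mid 0.68 [342. 198. 366. 230.] [ 0.66  -0.189  0.039] [ 0.642 -0.215  0.005] [ 0.701 -0.164  0.063]
pile_top 0.55 [402. 273. 432. 330.] [ 0.478 -0.422  0.016] [ 0.409 -0.455  0.011] [ 0.561 -0.388  0.02 ]
pile_top 0.15 [341. 198. 362. 230.] [ 0.663 -0.19   0.04 ] [ 0
[... 1365 characters left out ...]
. 258.] [ 0.379 -0.281  0.037] [ 0.361 -0.3    0.002] [ 0.396 -0.265  0.045]
pack_tray 0.61 [308. 174. 334. 244.] [ 0.48  -0.132  0.005] [ 0.411 -0.182 -0.001] [ 0.605 -0.112  0.015]
pack_tray 0.36 [177. 186. 193. 236.] [0.519 0.254 0.057] [0.459 0.226 0.004] [0.58  0.276 0.077]
tally_counter_mid 0.66 [237. 230. 250. 246.] [0.435 0.084 0.018] [ 0.413  0.063 -0.002] [0.459 0.103 0.023]
loupe_mid 0.74 [360. 246. 372. 259.] [ 0.376 -0.279  0.038] [ 0.361 -0.298  0.001] [ 0.394 -0.265  0.045]
ink_cup_mid 0.77 [321. 144. 340. 167.] [ 0.68  -0.191  0.015] [ 0.648 -0.216  0.007] [ 0.701 -0.164  0.063]
ink_cup_mid 0.32 [172. 181. 205. 246.] [0.512 0.242 0.011] [0.427 0.211 0.002] [0.599 0.283 0.074]
```

Run:
```python
from h import *
ims=[cv2.imread(f"pics/{n}1.png") for n in("scene","top")]
cv2.imwrite("pics/v1.png",np.vstack([cv2.resize(ims[0][150:340,120:460],(716,400)),cv2.resize(ims[1][130:270,160:440],(716,358))])[:,:][:600] if 0 else np.vstack([cv2.resize(ims[0][150:340,140:450],(490,300)),cv2.resize(ims[1][120:270,160:430],(540,300))[:,:490]]))
def rect(p,t):
    c,sz,a=cv2.minAreaRect(p[:,:2].astype(np.float32)); b=cv2.boxPoints((c,sz,a)); print(t,len(p),np.round(c,4),np.round(sz,3),round(a,1),'z',np.median(p[:,2]).round(4))
for n in("scene","top"):
    d=np.load(n+".npy");P=cloud(n,d).reshape(-1,3)
    def box(x0,x1,y0,y1,z0,z1): return P[(P[:,0]>x0)&(P[:,0]<x1)&(P[:,1]>y0)&(P[:,1]<y1)&(P[:,2]>z0)&(P[:,2]<z1)]
    rect(box(.4,.62,-.23,-.08,.13,.155),n+" plate")
    rect(box(.38,.6,-.48,-.36,.010,.022),n+" pile")
    b=box(.4,.62,-.24,-.08,-.01,.018); rect(b,n+" tray")
    rect(box(.4,.63,.18,.31,.004,.012),n+" cradlebase")
    c=box(.4,.63,.2,.3,.02,.09); rect(c,n+" cradle upper")
    for x in np.arange(.42,.61,.015):
        q=c[(c[:,0]>x)&(c[:,0]<x+.015)]
        if len(q): print(round(x,3),len(q),q.min(0).round(3),q.max(0).round(3))
    j=box(.3,.85,-.1,.22,.1,.2); 
    if len(j): print("jig",j.min(0).round(3),j.max(0).round(3))
    j=box(.3,.9,-.1,.22,.004,.05); print("jigplate",np.percentile(j,[1,99],axis=0).round(3))
```

```text
scene plate 1199 [ 0.5053 -0.1586] [0.058 0.166] 82.2 z 0.143
scene pile 1379 [ 0.487  -0.4208] [0.166 0.056] 11.8 z 0.0162
scene tray 2901 [ 0.51 -0.16] [0.16 0.22] 90.0 z 0.0024
scene cradlebase 699 [0.5147 0.2398] [0.121 0.221] 83.1 z 0.0084
scene cradle upper 769 [0.5244 0.251 ] [0.154 0.046] 6.2 z 0.0543
0.435 10 [0.446 0.247 0.037] [0.45  0.261 0.077]
0.45 255 [0.45  0.221 0.02 ] [0.465 0.265 0.083]
0.465 42 [0.465 0.222 0.024] [0.479 0.263 0.079]
0.48 35 [0.481 0.225 0.056] [0.495 0.269 0.072]
0.495 35 [0.495 0.227 0.05 ] [0.51  0.266 0.066]
0.51 36 [0.511 0.229 0.045] [0.524 0.268 0.059]
0.525 41 [0.525 0.23  0.022] [0.54  0.273 0.055]
0.54 64 [0.54  0.232 0.02 ] [0.554 0.275 0.049]
0.555 105 [0.556 0.235 0.033] [0.57  0.278 0.077]
0.57 84 [0.57  0.235 0.048] [0.582 0.28  0.078]
0.585 60 [0.586 0.235 0.02 ] [0.6   0.278 0.063]
0.6 2 [0.601 0.24  0.036] [0.603 0.243 0.05 ]
jig [0.607 0.016 0.102] [0.626 0.038 0.165]
jigplate [[ 0.332 -0.095  0.004]
 [ 0.864  0.218  0.048]]
top plate 1190 [ 0.5102 -0.1591] [0.056 0.161] 82.4 z 0.1417
top pile 958 [ 0.4892 -0.4209] [0.16  0.058] 12.3 z 0.0151
top tray 2523 [ 0.51 -0.16] [0.22 0.16] 0.0 z -0.0002
top cradlebase 730 [0.5152 0.2446] [0.228 0.129] 0.3 z 0.0072
top cradle upper 599 [0.5279 0.2523] [0.154 0.045] 6.3 z 0.0582
0.45 67 [0.451 0.223 0.022] [0.465 0.264 0.08 ]
0.465 63 [0.465 0.223 0.025] [0.48  0.265 0.079]
0.48 47 [0.48  0.225 0.057] [0.495 0.266 0.074]
0.495 49 [0.495 0.227 0.052] [0.51  0.268 0.068]
0.51 44 [0.51  0.228 0.047] [0.525 0.268 0.063]
0.525 43 [0.525 0.23  0.042] [0.54  0.272 0.056]
0.54 68 [0.54  0.233 0.022] [0.553 0.274 0.05 ]
0.555 55 [0.555 0.235 0.034] [0.57  0.276 0.064]
0.57 73 [0.57  0.235 0.044] [0.584 0.279 0.079]
0.585 81 [0.587 0.237 0.02 ] [0.599 0.282 0.064]
0.6 9 [0.601 0.238 0.034] [0.604 0.266 0.059]
jig [0.612 0.018 0.131] [0.629 0.036 0.17 ]
jigplate [[ 0.334 -0.096  0.004]
 [ 0.875  0.217  0.042]]
```

View pics/v1.png

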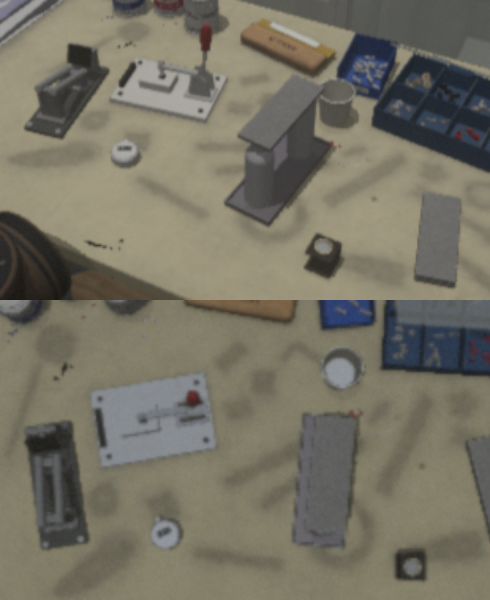

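```bash
cat >> h.py <<'E'
def rot(x,y):
    x=np.array(x,float);x/=np.linalg.norm(x);y=np.array(y,float);y-=x*(x@y);y/=np.linalg.norm(y)
    return R.from_matrix(np.stack([x,y,np.cross(x,y)],1))
def cur():
    s=r.get_state(); return s['tcp_pos'],R.from_euler('xyz',s['eef_rot'],degrees=True),s
def need(p,x,y,tag=''):
    """turn needed (tool axes, rad) and shift (cm): in present tool axes, in target tool axes"""
    p0,R0,s=cur()
    for sg in(1,-1):
        Rt=rot(x,sg*np.array(y)); rv=(R0.inv()*Rt).as_rotvec(); d=(np.array(p)-p0)*100
        print(tag,sg,'turn',rv.round(3),'|',np.linalg.norm(rv).round(3),'shift now',R0.inv().apply(d).round(2),'after',Rt.inv().apply(d).round(2))
def st():
    p,R0,s=cur(); print('t',round(s['time_s'],2),'tcp',p.round(4),'toolx',R0.as_matrix()[:,0].round(3),'tooly',R0.as_matrix()[:,1].round(3),'q',s['joints'].round(1),'F',s['contact_force'].round(1),'w',s['gripper_width'].round(4))
E
python3 - <<'E'
from h import *
st(); a=np.radians(-7.6)
need([.509,-.159,.20],[0,0,-1],[-np.sin(a),np.cos(a),0])
E
```

```text
Traceback (most recent call last):
  File "h.py", line 22, in st
    p,R0,s=cur(); print('t',round(s['time_s'],2),'tcp',p.round(4),'toolx',R0.as_matrix()[:,0].round(3),'tooly',R0.as_matrix()[:,1].round(3),'q',s['joints'].round(1),'F',s['contact_force'].round(1),'w',s['gripper_width'].round(4))
                                                                                                                                                                                                         ^^^^^^^^^^^^^^^^^^^^^^^^
AttributeError: 'float' object has no attribute 'round'
```

```bash
sed -i "s/s\['gripper_width'\].round(4)/round(s['gripper_width'],4)/" h.py
python3 - <<'E'
from h import *
st(); a=np.radians(-7.6)
need([.509,-.159,.20],[0,0,-1],[-np.sin(a),np.cos(a),0])
E
```

```text
t 1.2 tcp [0.2892 0.6099 0.2266] toolx [ 0. -0. -1.] tooly [-0.428 -0.904 -0.   ] q [ 81.1  20.5   0.7   0.  -70.1 -16.5] F [-0.8  0.4  0.2] w 0.0874
 1 turn [ 2.831 -0.     0.   ] | 2.831 shift now [  2.66  60.05 -52.8 ] after [  2.66 -73.3   31.95]
 -1 turn [-0.31 -0.   -0.  ] | 0.31 shift now [  2.66  60.05 -52.8 ] after [  2.66  73.3  -31.95]
```

```bash
python3 -m creep '[[0,0,0,0,3.6,-3.15,100],[0,0,0,0,3.6,-3.15,100],[0,0,0,0,3.6,-3.15,100],[0,0,0,0,3.6,-3.15,100],[0,0,0,0,3.6,-3.15,100],[0,0,0,0,3.6,-3.15,100],[0,0,0,0,3.6,-3.15,100],[0,0,0,0,3.6,-3.15,100]]'
python3 -m creep '[[0,0,0,0,3.6,-3.15,100],[0,0,0,0,3.6,-3.15,100],[0,0,0,0,3.6,-3.15,100],[0,0,0,0,3.6,-3.15,100],[0,0,0,0,3.6,-3.15,100],[0,0,0,0,3.6,-3.15,100],[0,0,0,0,3.6,-3.15,100],[0,0,0,0,3,-2.7,100]]'
python3 -m creep '[[-0.1,0,0,0,0,0,100],[-0.1,0,0,0,0,0,100],[-0.11,0,0,0,0,0,100]]'
python3 - <<'E'
from h import *
st(); a=np.radians(-7.6)
need([.509,-.159,.20],[0,0,-1],[-np.sin(a),np.cos(a),0])
im,d=r.capture("wrist"); cv2.imwrite("pics/w1.png",im); P=cloud("wrist",d)
for m in r.masks_of("plate_mid","wrist")[:2]:
    p=P[m['pixels']&(d>0)]; p=p[abs(p[:,2]-.143)<.006]
    print(m['score'],m['rect'],len(p), cv2.minAreaRect(p[:,:2].astype(np.float32)),np.median(p[:,2]))
E
```

```text
time_s: 2.0
tcp_pos: [0.3937, 0.2399, 0.227]
eef_rot: [-105.7, 89.9, 49.0]
contact_force: [0.5, 0.2, -0.1]
gripper_width: 0.0873
time_s: 2.8
tcp_pos: [0.4966, -0.1216, 0.2269]
eef_rot: [-157.8, 90.0, -3.2]
contact_force: [0.4, 0.5, 0.5]
gripper_width: 0.0877
time_s: 3.1
tcp_pos: [0.4963, -0.1199, 0.2265]
eef_rot: [16.7, 90.0, -170.7]
contact_force: [-0.1, -0.2, 0.3]
gripper_width: 0.0879
t 3.1 tcp [ 0.4963 -0.1199  0.2265] toolx [-0. -0. -1.] tooly [-0.13  -0.992  0.   ] q [  8.5   5.  -19.7   0.  -65.3  74.1] F [-0.1 -0.2  0.3] w 0.0879
 1 turn [-3.139  0.     0.   ] | 3.139 shift now [ 2.65  3.71 -1.77] after [ 2.65 -3.71  1.78]
 -1 turn [ 0.003  0.    -0.   ] | 0.003 shift now [ 2.65  3.71 -1.77] after [ 2.65  3.71 -1.78]
0.8 [280.8, 83.6, 361.4, 284.0] 14027 ((0.5098885893821716, -0.15627089142799377), (0.056146323680877686, 0.16011938452720642), 82.8484115600586) 0.1437273452794976
0.63 [265.9, 71.3, 341.6, 240.9] 10 ((0.5425428152084351, -0.132281094789505), (0.0003761970729101449, 0.099252849817276), 82.83464050292969) 0.14263402176907078
```

View pics/w1.png

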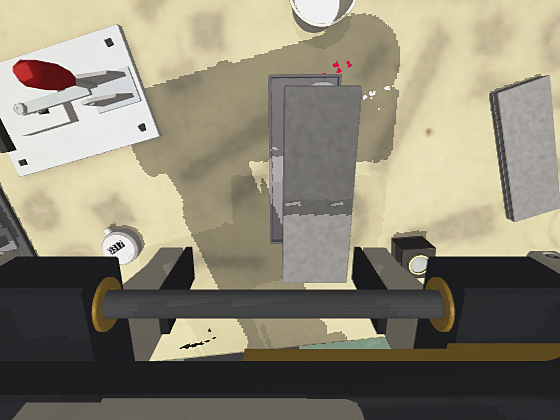

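```bash
python3 -m creep '[[0,0,0,0,3.5,-1.84,100],[0,0,0,3,0,0,100],[0,0,0,3,0,0,100],[0,0,0,2,0,0,100],[0,0,0,1.35,0,0,100],[0,0,0,0,0,0,100]]' 15
python3 -c "
from h import *
st(); a=np.radians(-7.4)
need([.510,-.157,.133],[0,0,-1],[-np.sin(a),np.cos(a),0])"
```

```text
time_s: 3.8
tcp_pos: [0.5086, -0.1561, 0.1312]
eef_rot: [5.8, 89.8, 178.1]
contact_force: [-0.5, 0.0, 0.0]
gripper_width: 0.0875
t 3.8 tcp [ 0.5086 -0.1561  0.1312] toolx [-0.004  0.    -1.   ] tooly [-0.135 -0.991  0.   ] q [  4.   12.1 -24.7  -0.  -53.4  78.2] F [-0.5  0.   0. ] w 0.0875
 1 turn [ 3.135e+00 -1.000e-03 -6.000e-03] | 3.135 shift now [-0.18  0.07 -0.15] after [-0.18 -0.07  0.15]
 -1 turn [-0.007  0.004 -0.   ] | 0.008 shift now [-0.18  0.07 -0.15] after [-0.18  0.07 -0.15]
```

```bash
python3 -m creep '[[0,0,0,-0.15,0.07,-0.15,100],[0,0,0,0,0,0,30],[0,0,0,0,0,0,30],[0,0,0,0,0,0,30],[0,0,0,0,0,0,30],[0,0,0,0,0,0,30],[0,0,0,0,0,0,30]]' 15
python3 -m creep '[[0,0,0,-1,0,0,30],[0,0,0,-2,0,0,30],[0,0,0,-3,0,0,30]]'
python3 - <<'E'
from h import *
st(); a=np.radians(12.1)
need([.489,-.4195,.10],[0,0,-1],[-np.sin(a),np.cos(a),0])
im,d=r.capture("wrist"); P=cloud("wrist",d); cv2.imwrite("pics/w2.png",im)
for q in("plate_mid","pile_top"):
  for m in r.masks_of(q,"wrist")[:2]:
    p=P[m['pixels']&(d>0)]; z=np.median(p[:,2]); p=p[abs(p[:,2]-z)<.005]
    print(q,m['score'],m['rect'],len(p), cv2.minAreaRect(p[:,:2].astype(np.float32)),z)
E
```

```text
time_s: 4.5
tcp_pos: [0.5114, -0.1574, 0.1348]
eef_rot: [134.1, 90.0, -53.5]
contact_force: [0.1, -0.6, 1.3]
gripper_width: 0.0558
time_s: 4.8
tcp_pos: [0.5101, -0.157, 0.1942]
eef_rot: [1.5, 89.8, 173.9]
contact_force: [1.5, 0.8, -1.7]
gripper_width: 0.0555
t 4.8 tcp [ 0.5101 -0.157   0.1942] toolx [-0.003  0.    -1.   ] tooly [-0.133 -0.991  0.   ] q [  3.9   8.8 -19.7  -0.  -61.7  78.5] F [ 1.5  0.8 -1.7] w 0.0555
 1 turn [ 2.797e+00  1.000e-03 -5.000e-03] | 2.797 shift now [ 9.42 26.29 -1.42] after [  9.42 -25.22  -7.57]
 -1 turn [-0.344  0.003  0.001] | 0.344 shift now [ 9.42 26.29 -1.42] after [ 9.42 25.22  7.57]
plate_mid 0.78 [213.2, 115.4, 332.9, 351.5] 22124 ((0.5267674326896667, -0.1584988534450531), (0.0566510446369648, 0.1285809427499771), 82.54240417480469) 0.20967436619041704
plate_mid 0.39 [250.3, 105.1, 296.8, 118.7] 320 ((0.5924548506736755, -0.16813625395298004), (0.02772451564669609, 0.0063148317858576775), 82.4292221069336) 0.14262171177421268
pile_top 0.94 [480.0, 86.8, 553.6, 242.8] 7970 ((0.4945303201675415, -0.4197562336921692), (0.16038848459720612, 0.058218590915203094), 11.99014663696289) 0.023320589903851496
```

View pics/w2.png

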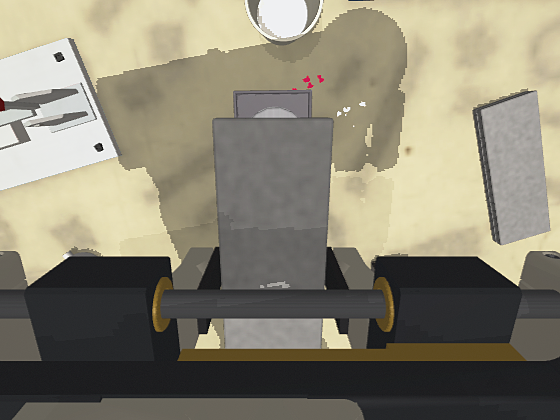

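```bash
python3 -m creep '[[-0.115,0,0,0,0,0,30],[-0.115,0,0,0,0,0,30],[-0.114,0,0,0,0,0,30]]'
python3 -m creep '[[0,0,0,0,3,0.9,30],[0,0,0,0,4.2,1.26,30],[0,0,0,0,4.2,1.26,30],[0,0,0,0,4.2,1.26,30],[0,0,0,0,4.2,1.26,30],[0,0,0,0,3,0.9,30],[0,0,0,0,2,0.6,30],[0,0,0,4,0,0,30]]'
python3 -m creep '[[0,0,0,2,0,0,30],[0,0,0,0,0,0,30],[0,0,0,0,0,0,30]]'
python3 - <<'E'
from h import *
st(); a=np.radians(12.1)
need([.489,-.4205,.10],[0,0,-1],[-np.sin(a),np.cos(a),0])
im,d=r.capture("wrist"); P=cloud("wrist",d); cv2.imwrite("pics/w3.png",im)
st()
for c in("wrist","top","scene"):
  if c!="wrist": im,d=r.capture(c); P=cloud(c,d)
  for q in("plate_mid","pile_top"):
   for m in r.masks_of(q,c)[:1]:
    p=P[m['pixels']&(d>0)]; z=np.median(p[:,2]); p=p[abs(p[:,2]-z)<.006]
    A=np.c_[p[:,:2],np.ones(len(p))]; co=np.linalg.lstsq(A,p[:,2],rcond=None)[0]
    print(c,q,m['score'],np.round(m['rect']),len(p), cv2.minAreaRect(p[:,:2].astype(np.float32)),z.round(4),co[:2].round(3))
E
```

```text
time_s: 5.25
tcp_pos: [0.5108, -0.157, 0.194]
eef_rot: [-31.0, 89.9, 161.4]
contact_force: [0.4, 0.5, -0.6]
gripper_width: 0.056
time_s: 6.05
tcp_pos: [0.4927, -0.4197, 0.1584]
eef_rot: [131.7, 89.5, -36.3]
contact_force: [0.2, 0.4, -1.4]
gripper_width: 0.056
time_s: 6.35
tcp_pos: [0.4905, -0.4153, 0.1346]
eef_rot: [-15.8, 89.9, 176.4]
contact_force: [-0.4, -0.6, -0.1]
gripper_width: 0.056
t 6.35 tcp [ 0.4905 -0.4153  0.1346] toolx [-0.001  0.    -1.   ] tooly [ 0.21  -0.978 -0.   ] q [-22.9  21.5 -10.5   0.  -58.  125. ] F [-0.4 -0.6 -0.1] w 0.056
 1 turn [-3.141e+00 -0.000e+00  2.000e-03] | 3.141 shift now [3.46 0.47 0.25] after [ 3.46 -0.47 -0.26]
 -1 turn [0.    0.001 0.   ] | 0.001 shift now [3.46 0.47 0.25] after [3.46 0.47 0.26]
t 6.4 tcp [ 0.4912 -0.4156  0.1356] toolx [ 0.001 -0.001 -1.   ] tooly [ 0.21  -0.978  0.001] q [-22.9  21.5 -10.5   0.  -58.  125. ] F [1.5 0.2 0.1] w 0.0559
wrist plate_mid 0.72 [215. 114. 333. 348.] 21985 ((0.5045074820518494, -0.4118347764015198), (0.1285218596458435, 0.056177768856287), 12.255800247192383) 0.1445 [ 0.    -0.003]
wrist pile_top 0.8
[... 160 characters left out ...]
top plate_mid 0.51 [414. 227. 435. 243.] 277 ((0.43144989013671875, -0.428629994392395), (0.03970180079340935, 0.05534344166517258), 12.653909683227539) 0.1435 [0.032 0.001]
top pile_top 0.63 [402. 226. 419. 240.] 108 ((0.42604172229766846, -0.4202831983566284), (0.03499499335885048, 0.03038754314184189), 12.238839149475098) 0.0152 [-0.009 -0.005]
scene plate_mid 0.95 [407. 237. 442. 289.] 1248 ((0.481438547372818, -0.418349027633667), (0.15325473248958588, 0.056653041392564774), 11.25009536743164) 0.1441 [ 0.004 -0.002]
scene pile_top 0.67 [405. 288. 429. 330.] 896 ((0.460379421710968, -0.4271368980407715), (0.11095231026411057, 0.053861092776060104), 11.99669361114502) 0.0161 [0.002 0.003]
```

View pics/w3.png

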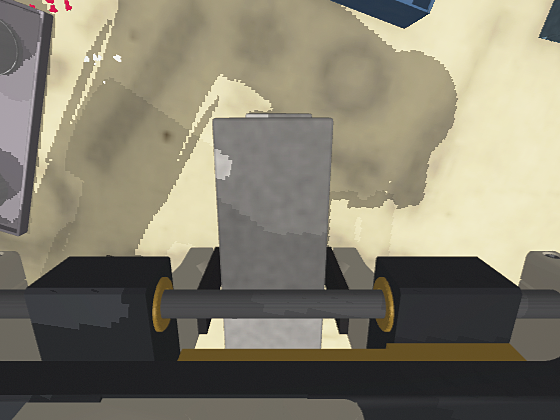

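```bash
python3 -m creep '[[0,0,0,2,0.43,0.14,30],[0,0,0,3,0,0,30],[0,0,0,3,0,0,30],[0,0,0,2,0,0,30],[0,0,0,1,0,0,30],[0,0,0,0.5,0,0,30],[0,0,0,0,0,0,30],[0,0,0,0,0,0,30]]'
python3 - <<'E'
from h import *
st()
im,d=r.capture("wrist"); P=cloud("wrist",d); cv2.imwrite("pics/w4.png",im[90:380,180:380])
for c in("wrist","scene"):
  if c!="wrist": im,d=r.capture(c); P=cloud(c,d); cv2.imwrite("pics/s4.png",im)
  for q in("plate_mid","pile_top"):
   for m in r.masks_of(q,c)[:1]:
    p=P[m['pixels']&(d>0)]; z=np.median(p[:,2]); p=p[abs(p[:,2]-z)<.006]
    print(c,q,m['score'],np.round(m['rect']),len(p), cv2.minAreaRect(p[:,:2].astype(np.float32)),z.round(4))
E
```

```text
time_s: 7.6
tcp_pos: [0.4909, -0.4202, 0.0207]
eef_rot: [136.0, 89.9, -31.9]
contact_force: [0.1, -1.0, -0.7]
gripper_width: 0.0559
t 7.6 tcp [ 0.4909 -0.4202  0.0207] toolx [ 0.001 -0.001 -1.   ] tooly [ 0.21  -0.978  0.001] q [-23.3  28.7 -16.4   0.  -44.9 125.4] F [ 0.1 -1.  -0.7] w 0.0559
wrist plate_mid 0.68 [210. 117. 331. 349.] 21972 ((0.5041029453277588, -0.41636237502098083), (0.12860487401485443, 0.05630706250667572), 12.164777755737305) 0.0297
wrist pile_top 0.74 [226. 113. 318. 116.] 92 ((0.566792905330658, -0.4006190598011017), (0.0005286241066642106, 0.046221401542425156), 12.035280227661133) 0.0162
scene plate_mid 0.67 [402. 277. 433. 325.] 1082 ((0.4752050042152405, -0.423923522233963), (0.14229772984981537, 0.05629713088274002), 11.96101188659668) 0.0289
scene pile_top 0.64 [403. 322. 426. 331.] 82 ((0.41011956334114075, -0.4364674985408783), (0.007853633724153042, 0.05439288914203644), 9.386281967163086) 0.0147
```

```bash
python3 -m creep '[[0,0,0,0.4,0,0,30],[0,0,0,0.1,0,0,30],[0,0,0,0,0,0,30],[0,0,0,0,0,0,30]]'; python3 -m creep '[[0,0,0,0.1,0,0,30],[0,0,0,0,0,0,30],[0,0,0,0,0,0,30]]'
```

```text
time_s: 8.3
tcp_pos: [0.4906, -0.42, 0.0156]
eef_rot: [128.4, 89.9, -39.5]
contact_force: [-1.1, 2.3, 8.1]
gripper_width: 0.0558
time_s: 8.6
tcp_pos: [0.4906, -0.42, 0.0156]
eef_rot: [124.5, 89.9, -43.4]
contact_force: [-3.2, 3.6, 14.9]
gripper_width: 0.0556
```

```bash
python3 -m creep '[[0,0,0,-0.12,0,0,30],[0,0,0,0,0,0,100],[0,0,0,0,0,0,100],[0,0,0,0,0,0,100],[0,0,0,0,0,0,100],[0,0,0,-2,0,0,100],[0,0,0,-4,0,0,100],[0,0,0,-5,0,0,100]]'; python3 -m creep '[[0,0,0,-4,0,0,100],[0,0,0,0,0,0,100]]'
python3 - <<'E'
from h import *
st()
for c in("wrist","top","scene"):
  im,d=r.capture(c); P=cloud(c,d); cv2.imwrite(f"pics/{c}5.png",im)
  p=P.reshape(-1,3);p=p[(p[:,0]>.38)&(p[:,0]<.6)&(p[:,1]>-.48)&(p[:,1]<-.36)]
  for z0,z1 in((.0205,.03),(.012,.0195)):
    q=p[(p[:,2]>z0)&(p[:,2]<z1)]
    if len(q)>5: print(c,z0,len(q),cv2.minAreaRect(q[:,:2].astype(np.float32)),np.median(q[:,2]).round(4))
  q=P.reshape(-1,3); q=q[(q[:,2]>.05)&(q[:,2]<.15)&(q[:,0]>.38)&(q[:,0]<.63)&(abs(q[:,1]+.16)<.07)]
  for lo,hi in((.124,.138),(.03,.12)):
    for x0,x1 in((.4,.5),(.5,.62)):
      k=q[(q[:,2]>lo)&(q[:,2]<hi)&(q[:,0]>x0)&(q[:,0]<x1)]
      if len(k)>3: print('  blank',lo,len(k),k.min(0).round(4),k.max(0).round(4),np.array(cv2.minEnclosingCircle(k[:,:2].astype(np.float32))[0]).round(4))
E
```

```text
time_s: 9.4
tcp_pos: [0.4886, -0.419, 0.1236]
eef_rot: [-39.2, 89.7, 152.9]
contact_force: [1.5, -0.9, -0.1]
gripper_width: 0.0876
time_s: 9.6
tcp_pos: [0.493, -0.4219, 0.1719]
eef_rot: [134.6, 89.4, -33.2]
contact_force: [0.5, -0.6, -0.2]
gripper_width: 0.0878
t 9.6 tcp [ 0.493  -0.4219  0.1719] toolx [ 0.009 -0.006 -1.   ] tooly [ 0.211 -0.978  0.008] q [-2.330e+01  1.990e+01 -7.700e+00  1.000e-01 -6.180e+01  1.254e+02] F [ 0.5 -0.6 -0.2] w 0.0878
wrist 0.0205 7482 ((0.4865402579307556, -0.4177040457725525), (0.1590135097503662, 0.05577314645051956), 12.07590103149414) 0.0214
wrist 0.012 108 ((0.49016305804252625, -0.41686832904815674), (0.15308380126953125, 0.05608202889561653), 12.002949714660645) 0.0191
  blank 0.03 94 [ 0.5576 -0.1869  0.0501] [ 0.5786 -0.183   0.0545] [ 0.5681 -0.1842]
top 0.0205 183 ((0.47465595602989197, -0.42375028133392334), (0.13020004332065582, 0.056439511477947235), 12.265654563903809) 0.0235
top 0.012 32 ((0.4708477258682251, -0.43704113364219666), (0.054883912205696106, 0.13412411510944366), 80.99317932128906) 0.0179
  blank 0.124 71 [ 0.4348 -0.163  
[... 227 characters left out ...]

  blank 0.03 46 [ 0.5489 -0.1826  0.0516] [ 0.5842 -0.1461  0.1178] [ 0.5694 -0.1664]
scene 0.0205 1325 ((0.4855957329273224, -0.4211587905883789), (0.16340161859989166, 0.056093908846378326), 12.121016502380371) 0.0242
scene 0.012 71 ((0.48279187083244324, -0.42139244079589844), (0.1584267020225525, 0.0558241605758667), 11.843425750732422) 0.0166
  blank 0.124 105 [ 0.4292 -0.1638  0.1241] [ 0.4573 -0.1371  0.1377] [ 0.4439 -0.151 ]
  blank 0.124 219 [ 0.5447 -0.1893  0.1242] [ 0.5906 -0.1473  0.1379] [ 0.5684 -0.1695]
  blank 0.03 425 [ 0.419  -0.1732  0.0501] [ 0.4585 -0.1303  0.1193] [ 0.4413 -0.152 ]
  blank 0.03 355 [ 0.5435 -0.1904  0.05  ] [ 0.5771 -0.1476  0.1195] [ 0.5636 -0.1695]
```

Run:
```python
from h import *
a=np.radians(35)
need([.436,-.151,.23],[-np.sin(a),0,-np.cos(a)],[0,-1,0])
need([.436,-.151,.23],[0,0,-1],[0,-1,0],'noTilt')
```

```text
1 turn [ 0.204 -0.609 -0.064] | 0.645 shift now [ -6.53 -27.39  -0.36] after [ -2.27 -26.85   8.16]
 -1 turn [-2.803  0.093 -0.884] | 2.94 shift now [ -6.53 -27.39  -0.36] after [-2.27 26.85 -8.16]
noTilt 1 turn [ 0.211 -0.     0.   ] | 0.211 shift now [ -6.53 -27.39  -0.36] after [ -6.54 -26.85   5.38]
noTilt -1 turn [-2.931e+00 -1.000e-03 -0.000e+00] | 2.931 shift now [ -6.53 -27.39  -0.36] after [-6.54 26.85 -5.38]
```

```bash
python3 -m creep '[[0.105,0,0,-3,0,0,100],[0.105,0,0,-3,0,0,100],[0,0,0,-0.1,-4.5,0.9,100],[0,0,0,-0.1,-4.5,0.9,100],[0,0,0,-0.1,-4.5,0.9,100],[0,0,0,-0.1,-4.5,0.9,100],[0,0,0,-0.1,-4.5,0.9,100],[0,0,0,-0.1,-4.3,0.9,100]]'
python3 -m creep '[[0,-0.122,0,0,0,0,100],[0,-0.122,0,0,0,0,100],[0,-0.122,0,0,0,0,100],[0,-0.122,0,0,0,0,100],[0,-0.122,0,0,0,0,100],[0,0,0,0,0,0,100],[0,0,0,0,0,0,100]]'
python3 - <<'E'
from h import *
st(); a=np.radians(35)
need([.436,-.151,.23],[-np.sin(a),0,-np.cos(a)],[0,-1,0])
st()
from scipy.optimize import least_squares
p,R0,s=cur(); q=s['joints']; tx=R0.as_matrix()[:,0]
D=[(.647,.2266,20.5,.7,90),(.473,.2265,5,-19.7,90),(.496,.1312,12.1,-24.7,90),(.498,.1942,8.8,-19.7,90),(.614,.1351,21.5,-10.5,90),(.617,.0207,28.7,-16.4,90),
(np.sqrt(p[0]**2+p[1]**2-.192**2),p[2],q[1],q[2],q[1]-q[2]-q[4])]
print(D[-1])
def m(v,q2,q3,dl):
    a,h,L1,L2,c,LT=v; q2,f,dl=np.radians([q2,q2-q3,dl])
    return a+L1*np.sin(q2)+L2*np.cos(f)+c*np.sin(f)+LT*np.cos(dl), h+L1*np.cos(q2)-L2*np.sin(f)+c*np.cos(f)-LT*np.sin(dl)
def res(v): return np.concatenate([[m(v,*d[2:])[0]-d[0],m(v,*d[2:])[1]-d[1]] for d in D]+[[.01*(v[0]),.01*v[4]]])
o=least_squares(res,[0,.4,.4,.4,0,.3]); print(o.x.round(3),o.fun.round(4))
E
```

```text
time_s: 10.55
tcp_pos: [0.4343, -0.1503, 0.2293]
eef_rot: [-1.4, 89.8, 178.7]
contact_force: [1.3, 1.5, 0.2]
gripper_width: 0.0871
time_s: 11.25
tcp_pos: [0.4355, -0.1518, 0.2282]
eef_rot: [0.0, 54.8, -179.9]
contact_force: [0.5, 0.2, 0.7]
gripper_width: 0.0873
t 11.25 tcp [ 0.4355 -0.1518  0.2282] toolx [-0.577 -0.001 -0.817] tooly [ 0.001 -1.     0.   ] q [  3.5  22.8  -4.2  -2.  -98.2  86.9] F [0.5 0.2 0.7] w 0.0873
 1 turn [ 0.001  0.004 -0.001] | 0.004 shift now [-0.17 -0.08  0.06] after [-0.17 -0.08  0.06]
 -1 turn [-3.141e+00  1.000e-03  6.000e-03] | 3.141 shift now [-0.17 -0.08  0.06] after [-0.17  0.08 -0.06]
t 11.25 tcp [ 0.4355 -0.1518  0.2282] toolx [-0.577 -0.001 -0.817] tooly [ 0.001 -1.     0.   ] q [  3.5  22.8  -4.2  -2.  -98.2  86.9] F [0.5 0.2 0.7] w 0.0873
(np.float64(0.4193635696270207), np.float64(0.22823042375394248), np.float64(22.769410963435188), np.float64(-4.2169199724197775), np.float64(125.15597961169561))
[ 0.005  0.205  0.607  0.458 -0.004  0.39 ] [-0.0003 -0.0018 -0.001  -0.0017  0.0003 -0.0001  0.0001 -0.0012 -0.0006
 -0.0013 -0.0004 -0.0004  0.002   0.0064  0.     -0.    ]
```

```bash
cat > fk.py <<'E'
from h import *
from scipy.optimize import least_squares
S=[([81.1351,20.59,.632,0,-70.136,-16.5],[.2892,.6099,.2262],[0,0,-1],[-.428,-.904,0]),
([3.9,8.8,-19.7,0,-61.7,78.5],[.5101,-.157,.1942],[-.003,0,-1],[-.133,-.991,0]),
([-22.9,21.5,-10.5,0,-58,125],[.4910,-.4154,.1351],[0,0,-1],[.21,-.978,0]),
([-23.3,28.7,-16.4,0,-44.9,125.4],[.4909,-.4202,.0207],[.001,-.001,-1],[.21,-.978,0]),
([3.5,22.8,-4.2,-2,-98.2,86.9],[.4355,-.1518,.2282],[-.577,-.001,-.817],[.001,-1,0])]
LO=np.array([-176.03,-82.01,-58.28,-173.87,-174.79,-173.66]);HI=np.array([176.03,121.73,71.71,95.51,-.11,173.66])
def fk(q,v):
    a,h,L1,L2,LT,lat,c6,s4,s6=v
    E=lambda ax,g:R.from_euler(ax,g,degrees=True)
    q1,q2,q3,q4,q5,q6=q; f=q2-q3
    W=E('z',q1)*E('y',f)*E('x',s4*q4)*E('y',-q5)
    p=E('z',q1).apply([a,-lat,h])+E('z',q1).apply([L1*np.sin(np.radians(q2)),0,L1*np.cos(np.radians(q2))])+(E('z',q1)*E('y',f)).apply([L2,0,0])+W.apply([LT,0,0])
    return p,W*E('x',s6*q6+c6)
best=None
for s4 in(1,-1):
  for s6 in(1,-1):
    for c0 in(0,90,180,270):
      def res(v):
        o=[]
        for q,p,x,y in S:
            P,Q=fk(q,[*v,s4,s6]); o+=list(P-p)+list(.1*(Q.as_matrix()[:,:2]-np.array([x,y]).T).ravel())
        return np.array(o)
      s=least_squares(res,[0,.2,.6,.46,.39,.192,c0])
      if best is None or s.cost<best[0]: best=(s.cost,[*s.x,s4,s6],s.fun)
V=best[1]
def ik(p,x,y,q0):
    T=rot(x,y)
    f=lambda q:np.r_[(fk(q,V)[0]-p)*5,(fk(q,V)[1].inv()*T).as_rotvec()]
    s=least_squares(f,np.clip(q0,LO+.1,HI-.1),bounds=(LO,HI),x_scale=30.); return s.x,np.abs(s.fun).max()
E
python3 - <<'E'
from fk import *
print(best[0],np.round(V,3),np.abs(best[2]).max(), best[2].reshape(5,9)[-1].round(4))
al=np.radians(50);q0=cur()[2]['joints']
for La in(-90,-100):
  L=np.array([np.cos(np.radians(La)),np.sin(np.radians(La)),0])
  x=-np.sin(al)*L+np.array([0,0,-np.cos(al)]); G=np.array([.447,-.151,.091])
  # now tool y=(0,-1,0) when L=+x ; rotate with L
  y=np.array([L[1],-L[0],0]);
  for lift in(0,.15):
    for sg in(1,-1):
      for q4 in (-60,-120,0,60):
        q,e=ik(G+.019*x+[0,0,lift],x,sg*y,[q0[0]-20,q0[1],q0[2],q4,-90,0])
        if e<.01: print('pick',La,lift,sg,q.round(1),round(e,3))
for de in(65,70,75):
  d=np.radians(de); uh=np.array([-.994,-.108,0]); x=-np.cos(d)*uh+[0,0,-np.sin(d)]; y=np.array([-.108,.994,0]); u=.94*uh+[0,0,.342]
  G=np.array([.575,.2555,.058])+.086*u
  for sg in(1,-1):
   for lift in (0,.15):
    for q4 in(-60,0,60):
     q,e=ik(G+.019*x+[0,0,lift],x,sg*y,[45,10,-40,q4,-25,0])
     if e<.01: print('final',de,lift,sg,q.round(1),round(e,3))
E
```

```text
1.9476259879632755e-05 [ 4.00000e-03  1.97000e-01  6.02000e-01  4.59000e-01  3.80000e-01
  1.92000e-01  2.69995e+02 -1.00000e+00 -1.00000e+00] 0.005169743083463435 [ 0.0016 -0.0002  0.0052 -0.      0.      0.      0.      0.      0.    ]
pick -90 0 1 [-25.7  32.9 -23.  -47.4 -69.8  57.4] 0.0
pick -90 0 1 [-25.7  32.9 -23.  -47.4 -69.8  57.4] 0.0
pick -90 0 1 [-25.7  32.9 -23.  -47.4 -69.8  57.4] 0.0
pick -90 0 1 [-25.7  32.9 -23.  -47.4 -69.8  57.4] 0.0
pick -90 0 -1 [ -25.7   32.9  -23.   -47.4  -69.8 -122.6] 0.0
pick -90 0 -1 [ -25.7   32.9  -23.   -47.4  -69.8 -122.6] 0.0
pick -90 0 -1 [ -25.7   32.9  -23.   -47.4  -69.8 -122.6] 0.0
pick -90 0 -1 [ -25.7   32.9  -23.   -47.4  -69.8 -122.6] 0.0
pick -90 0.15 1 [-25.7  21.8 -16.3 -44.2 -82.2  44.3] 0.0
pick -90 0.15 1 [-25.7  21.8 -16.3 -44.2 -82.2  44.3] 0.0
pick -90 0.15 1 [-25.7  21.8 -16.3 -44.2 -82.2  44.3] 0.0
pick -90 0.15 1 [-25.7  21.8 -16.3 -44.2 -82.2  44.3] 0.0
pick -90 0.15 -1 [ -25.7   21.8  -16.3  -44.2  -82.2 -135.7] 0.0
pick -90 0.15 -1 [ -25.7   21.8  -16.3  -44.2  -82.2 -135.7] 0.0
pick -90 0.15 -1 [ -25.7   21.8 
[... 2093 characters left out ...]
5 -1 [ 58.   -1.  -30.   20.5 -50.2  26.5] 0.0
final 70 0.15 -1 [ 58.   -1.  -30.   20.5 -50.2  26.5] 0.0
final 75 0 1 [  54.8   11.9  -37.8   21.4  -32.1 -156. ] 0.0
final 75 0 1 [  54.8   11.9  -37.8   21.4  -32.1 -156. ] 0.0
final 75 0.15 1 [  54.8    1.4  -26.2   14.   -53.2 -146.1] 0.0
final 75 0.15 1 [  54.8    1.4  -26.2   14.   -53.2 -146.1] 0.0
final 75 0 -1 [ 54.8  11.9 -37.8  21.4 -32.1  24. ] 0.0
final 75 0 -1 [ 54.8  11.9 -37.8  21.4 -32.1  24. ] 0.0
final 75 0 -1 [ 54.8  11.9 -37.8  21.4 -32.1  24. ] 0.0
final 75 0.15 -1 [ 54.8   1.4 -26.2  14.  -53.2  33.9] 0.0
final 75 0.15 -1 [ 54.8   1.4 -26.2  14.  -53.2  33.9] 0.0
final 75 0.15 -1 [ 54.8   1.4 -26.2  14.  -53.2  33.9] 0.0
```

```bash
cat > t.py <<'E'
from h import *
def L(az): return np.array([np.cos(np.radians(az)),np.sin(np.radians(az)),0])
def pick(lift,al=50,la=-100,h=.083,c=(.447,-.151)):
    a=np.radians(al); x=-np.sin(a)*L(la)+[0,0,-np.cos(a)]; y=[L(la)[1],-L(la)[0],0]
    return np.array([*c,h+lift])+.019*x,x,y
E
python3 -c "
from t import *
need(*pick(.15)); print(pick(0)[0],pick(.15)[0])"
```

```text
1 turn [ 1.288 -0.189 -1.185] | 1.76 shift now [-0.2  -1.51 -1.57] after [ 1.8  -1.12  0.54]
 -1 turn [-1.499  1.221 -0.195] | 1.943 shift now [-0.2  -1.51 -1.57] after [ 1.8   1.12 -0.54]
[ 0.44952742 -0.13666628  0.07078704] [ 0.44952742 -0.13666628  0.22078704]
```

```bash
python3 -m creep '[[0.1073,-0.0158,-0.0988,0,0,0,100],[0.1073,-0.0158,-0.0988,0,0,0,100],[0.1073,-0.0158,-0.0988,0,0,0,100],[0.1073,-0.0158,-0.0988,0,0,0,100],[0.1073,-0.0158,-0.0988,0,0,0,100],[0.1073,-0.0158,-0.0988,0,0,0,100]]'
python3 -m creep '[[0.1073,-0.0158,-0.0988,0,0,0,100],[0.1073,-0.0158,-0.0988,0,0,0,100],[0.1073,-0.0158,-0.0988,0,0,0,100],[0.1073,-0.0158,-0.0988,0,0,0,100],[0.1073,-0.0158,-0.0988,0,0,0,100],[0.1073,-0.0158,-0.0988,0,0,0,100],[0,0,0,0,0,0,100],[0,0,0,0,0,0,100]]'
python3 - <<'E'
from t import *
st(); need(*pick(.15))
im,d=r.capture("wrist"); cv2.imwrite("pics/w6.png",im); P=cloud("wrist",d)
for q in("bottle_mid","can_mid"):
  for m in r.masks_of(q,"wrist")[:2]:
    p=P[m['pixels']&(d>0)]; print(q,m['score'],np.round(m['rect']),len(p),np.percentile(p,[2,50,98],axis=0).round(4).tolist())
    k=p[(p[:,2]>.128)&(p[:,2]<.14)]
    if len(k)>5: print(' cap',cv2.minEnclosingCircle(k[:,:2].astype(np.float32)),np.median(k[:,2]))
    k=p[(p[:,2]>.03)&(p[:,2]<.095)]
    if len(k)>20:
        f=least=__import__('scipy.optimize').optimize.least_squares(lambda v:np.hypot(k[:,0]-v[0],k[:,1]-v[1])-.022,[.447,-.151] if q[0]=='b' else [.57,-.167],loss='soft_l1',f_scale=.002); print(' axis',f.x.round(4))
E
```

```text
time_s: 11.85
tcp_pos: [0.4357, -0.1519, 0.2317]
eef_rot: [-5.5, 47.5, 125.6]
contact_force: [-1.1, 0.5, 0.3]
gripper_width: 0.0879
time_s: 12.65
tcp_pos: [0.435, -0.1521, 0.232]
eef_rot: [-0.6, 40.0, 79.6]
contact_force: [0.4, -0.1, 0.4]
gripper_width: 0.0878
t 12.65 tcp [ 0.435  -0.1521  0.232 ] toolx [ 0.138  0.753 -0.643] tooly [-0.985  0.174 -0.008] q [-35.1  17.8  -4.1 -44.2 -93.3  32.9] F [ 0.4 -0.1  0.4] w 0.0878
 1 turn [ 0.005 -0.     0.005] | 0.008 shift now [ 2.09 -1.16  0.27] after [ 2.08 -1.17  0.28]
 -1 turn [-3.136 -0.008 -0.   ] | 3.136 shift now [ 2.09 -1.16  0.27] after [ 2.08  1.17 -0.28]
bottle_mid 0.63 [227.   2. 291. 134.] 6795 [[0.4262, -0.1708, 0.0369], [0.4437, -0.1636, 0.0983], [0.4651, -0.1424, 0.1357]]
 cap ((0.44699057936668396, -0.14976102113723755), 0.013658358715474606) 0.13506905575014821
 axis [ 0.4473 -0.1485]
can_mid 0.61 [ 40.   0. 149. 144.] 9718 [[0.5489, -0.1873, 0.0203], [0.558, -0.178, 0.0996], [0.5863, -0.151, 0.1357]]
 cap ((0.5699958205223083, -0.16586755216121674), 0.022589061409235) 0.13500458105821325
 axis [ 0.5712 -0.1651]
```

View pics/w6.png

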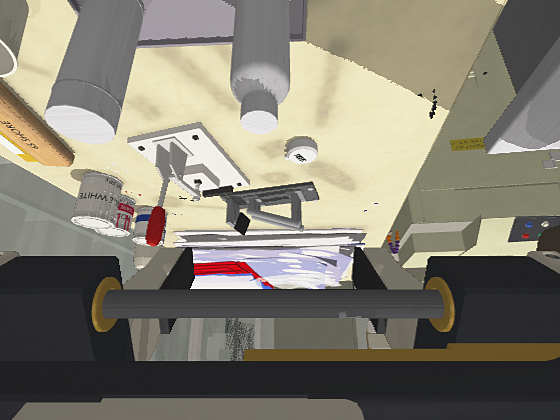

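```bash
python3 -m creep '[[0,0,0,2.1,-1.2,0.3,100],[0,0,0,2.25,0,-2.68,100],[0,0,0,2.25,0,-2.68,100],[0,0,0,2.25,0,-2.68,100],[0,0,0,1.3,0,-1.5,100],[0,0,0,0,0,0,100],[0,0,0,0,0,0,100]]' 45
python3 -c "
from t import *
st(); need(*pick(0,c=(.447,-.150)))"
```

```text
time_s: 13.5
tcp_pos: [0.4519, -0.1358, 0.0952]
eef_rot: [-0.3, 39.9, 79.9]
contact_force: [0.5, -0.6, 0.3]
gripper_width: 0.0874
t 13.5 tcp [ 0.4519 -0.1358  0.0952] toolx [ 0.135  0.755 -0.641] tooly [-0.985  0.173 -0.004] q [-33.1  28.   -9.7 -45.7 -81.1  42.8] F [ 0.5 -0.6  0.3] w 0.0874
 1 turn [0.004 0.002 0.002] | 0.005 shift now [ 1.55  0.24 -1.89] after [ 1.55  0.23 -1.89]
 -1 turn [-3.138e+00 -3.000e-03  3.000e-03] | 3.138 shift now [ 1.55  0.24 -1.89] after [ 1.55 -0.23  1.89]
```

```bash
python3 -m creep '[[0,0,0,1,0.23,-1.2,100],[0,0,0,0.55,0,-0.7,100],[0,0,0,0,0,0,100],[0,0,0,0,0,0,100]]' 45
python3 -c "
from t import *
st(); need(*pick(0,c=(.447,-.150)))"
python3 -m creep '[[0,0,0,0,0,0,60],[0,0,0,0,0,0,54],[0,0,0,0,0,0,51],[0,0,0,0,0,0,40],[0,0,0,0,0,0,40],[0,0,0,0,0,0,40],[0,0,0,0,0,0,40]]' 45
```

```text
time_s: 13.9
tcp_pos: [0.4493, -0.1358, 0.0706]
eef_rot: [-0.4, 39.9, 79.8]
contact_force: [0.3, 0.4, 0.3]
gripper_width: 0.0877
t 13.9 tcp [ 0.4493 -0.1358  0.0706] toolx [ 0.136  0.755 -0.641] tooly [-0.985  0.174 -0.005] q [-33.3  30.1 -10.5 -45.9 -79.1  45. ] F [0.3 0.4 0.3] w 0.0877
 1 turn [0.004 0.002 0.003] | 0.005 shift now [-0.   -0.02  0.02] after [-0.   -0.02  0.02]
 -1 turn [-3.138e+00 -5.000e-03  3.000e-03] | 3.138 shift now [-0.   -0.02  0.02] after [-0.    0.02 -0.02]
time_s: 14.6
tcp_pos: [0.4492, -0.1356, 0.0703]
eef_rot: [-0.3, 39.9, 79.8]
contact_force: [-0.8, -0.3, 0.3]
gripper_width: 0.0429
```

```bash
python3 -m creep '[[0,0,0,-0.65,0,0.77,40],[0,0,0,-1.3,0,1.5,40],[0,0,0,-2.25,0,2.68,40],[0,0,0,-2.25,0,2.68,40],[0,0,0,-2.25,0,2.68,40],[0,0,0,-1.3,0,1.5,40],[0,0,0,0,0,0,40],[0,0,0,0,0,0,40]]'
cat > bed.py <<'E'
from t import *
def bedfit(P,d,yaw=6.25,rect=None):
    u=-L(yaw); n=np.array([-u[1],u[0],0])
    p=P[d>0].reshape(-1,3); p=p[(p[:,0]>.42)&(p[:,0]<.62)&(p[:,1]>.2)&(p[:,1]<.3)&(p[:,2]>.02)&(p[:,2]<.1)]
    s=p@u; t=p@n
    # rails: points away from stop, split by bins along s: top height & mid
    out=[]
    s0=-np.array([.575,.2555,0])@-u
    S=s-s0
    for a in np.arange(.02,.10,.01):
        k=(S>a)&(S<a+.01)
        if k.sum()>8:
            tt=t[k]; out.append([a+.005,(np.percentile(tt,3)+np.percentile(tt,97))/2,np.percentile(p[k,2],97)-.0384-.0017])
    o=np.array(out); c=np.polyfit(o[:,0],o[:,1],1)
    B0=o[:,2]/.364-o[:,0]   # z=.0384+ (S-Sb)*.364 -> -Sb
    sb=s0-np.median(B0)
    tm=np.median(o[:,1])
    B=u*sb+n*tm
    print('rail-based B',B.round(4)[:2],'yaw corr deg',np.degrees(c[0]).round(2),'spread',B0.std().round(4),len(o))
E
python3 - <<'E'
from bed import *
st()
for c in("top","scene"): 
    im,d=r.capture(c); cv2.imwrite(f"pics/{c}7.png",im); P=cloud(c,d); bedfit(P,d)
    m=r.masks_of("end_stop",c)[:1]
    for m in m:
        p=P[m['pixels']&(d>0)]; p=p[(p[:,2]>.045)&(p[:,2]<.07)]; u=-L(6.25)*.94+[0,0,.342]
        e=p@u; k=p[e>np.percentile(e,60)]; print(c,'stop',m['score'],len(p),'B.x from face', )
        # face plane x_bed=0: p.u = B.u -> with B.z=.058
        v=np.percentile(e,[50,75,90,97]); print(' B dist along -L(hor):',((v-.058*.342)/.94).round(4), 'ty',np.median(p,0).round(4))
    for m in r.masks_of("bottle_mid",c)[:1]:
        p=P[m['pixels']&(d>0)]; q=p-p.mean(0); w=np.linalg.svd(q,full_matrices=False)[2]; print(c,'bottle',m['score'],len(p),w[0].round(3),p.mean(0).round(3),np.ptp(q@w[0]).round(3))
E
```

```text
time_s: 15.4
tcp_pos: [0.4482, -0.1364, 0.226]
eef_rot: [-0.5, 39.9, 79.7]
contact_force: [-0.8, 0.2, -3.3]
gripper_width: 0.0434
t 15.4 tcp [ 0.4482 -0.1364  0.226 ] toolx [ 0.137  0.754 -0.642] tooly [-0.985  0.174 -0.006] q [-33.2  18.   -4.5 -45.  -91.7  32.1] F [-0.8  0.2 -3.3] w 0.0434
rail-based B [0.5714 0.2553] yaw corr deg 0.96 spread 0.0032 8
top stop 0.66 1 B.x from face
 B dist along -L(hor): [-0.3508 -0.3508 -0.3508 -0.3508] ty [ 0.379  -0.2819  0.045 ]
top bottle 0.7 274 [ 0.048  0.003 -0.999] [ 0.447 -0.149  0.261] 0.299
rail-based B [0.5683 0.2534] yaw corr deg 1.04 spread 0.0012 8
scene stop 0.6 136 B.x from face
 B dist along -L(hor): [-0.5935 -0.5916 -0.5897 -0.5888] ty [0.5695 0.2557 0.0585]
scene bottle 0.59 126 [-0.152  0.057 -0.987] [ 0.438 -0.149  0.264] 0.132
```

```bash
cat >> t.py <<'E'
def fin(xb,lift,B=(.5712,.2555),yaw=6.8,de=70,h=.078,zb=0.0):
    """tool pose with bottle base at bed x=xb, lifted along bed z by lift"""
    l=L(yaw); d=np.radians(de); x=np.cos(d)*l+[0,0,-np.sin(d)]; y=[l[1],-l[0],0]
    c,s=np.cos(np.radians(20)),np.sin(np.radians(20)); u=-c*l+[0,0,s]; z=s*l+[0,0,c]
    return np.array([*B,.058])+u*(xb+h)+z*(lift+zb)+.019*x,x,y
E
python3 - <<'E'
from t import *
need(*fin(.03,.12)); print(fin(.03,.12)[0])
from fk import ik
p,R0,s=cur(); q=s['joints']
pf,x,y=fin(.03,.12); Rt=rot(x,y); rv=(R0.inv()*Rt).as_rotvec()
for i in range(1,13):
    t=i/12; Ri=R0*R.from_rotvec(rv*t); q,e=ik(p+(pf-p)*t,Ri.as_matrix()[:,0],Ri.as_matrix()[:,1],q); print(q.round(1),round(e,4))
E
```

```text
1 turn [-1.884  0.831  0.509] | 2.121 shift now [32.26 -0.15 22.46] after [  7.14 -37.44  -9.6 ]
 -1 turn [ 1.058  0.454 -0.74 ] | 1.368 shift now [32.26 -0.15 22.46] after [ 7.14 37.44  9.6 ]
[0.51763348 0.24911258 0.18984713]
[-21.9  16.4 -22.8 -46.8 -72.8  45.5] 0.0
[-15.9  13.7 -23.9 -44.3 -69.2  48.2] 0.0
[ -9.4  11.  -24.9 -41.3 -65.5  50.1] 0.0
[ -2.5   8.5 -25.9 -37.7 -61.6  50.9] 0.0
[  4.8   6.1 -26.9 -33.3 -57.7  50.7] 0.0
[ 12.3   4.1 -27.7 -27.8 -54.   49.2] 0.0
[ 20.1   2.4 -28.5 -21.3 -50.7  46.7] 0.0
[ 27.9   1.3 -29.1 -13.6 -48.   43.1] 0.0
[ 35.6   0.7 -29.7  -5.1 -46.2  38.9] 0.0
[ 42.9   0.6 -30.2   3.8 -45.3  34.6] 0.0
[ 49.8   1.2 -30.6  12.7 -45.   30.5] 0.0
[ 56.    2.2 -31.   21.3 -45.4  27.2] 0.0
```

```bash
python3 - <<'E'
s=open('fk.py').read()
s=s.replace("([3.5,22.8","([-33.2,18,-4.5,-45,-91.7,32.1],[.4482,-.1364,.226],[.137,.754,-.642],[-.985,.174,-.006]),\n([-33.3,30.1,-10.5,-45.9,-79.1,45],[.4493,-.1358,.0706],[.136,.755,-.641],[-.985,.174,-.005]),\n([3.5,22.8",1)
s=s.replace("a,h,L1,L2,LT,lat,c6,s4,s6=v","a,h,L1,L2,LT,lat,c6,l2,cc,s4,s6=v").replace("apply([LT,0,0])","apply([LT,l2,cc])").replace(".apply([L2,0,0])",".apply([L2,0,0])").replace(".39,.192,c0]",".39,.1,c0,-.05,0]")
open('fk.py','w').write(s)
E
python3 - <<'E'
from fk import *
from t import *
print(best[0],np.round(V,3),np.abs(best[2]).max())
p,R0,s=cur(); q=s['joints']
pf,x,y=fin(.03,.12); Rt=rot(x,y); rv=(R0.inv()*Rt).as_rotvec()
for i in range(0,16,1):
    t=i/15; Ri=R0*R.from_rotvec(rv*t); q,e=ik(p+(pf-p)*t,Ri.as_matrix()[:,0],Ri.as_matrix()[:,1],q); print(q.round(1),round(e,4),(-Ri.as_matrix()[:,0]*.642+.766*Ri.as_matrix()[:,2]).round(2))
for xb,l in((.03,.05),(0,0)):
    q,e=ik(*fin(xb,l),q); print(q.round(1),e)
E
```

```text
6.798572699528726e-07 [ 0.00000e+00  1.99000e-01  6.02000e-01  4.63000e-01  3.78000e-01
 -0.00000e+00  2.70001e+02 -1.92000e-01  1.00000e-03 -1.00000e+00
 -1.00000e+00] 0.00041393621197810537
[-33.2  18.2  -4.5 -45.  -91.7  32.1] 0.0 [-0. -0.  1.]
[-28.4  16.2  -5.9 -43.1 -88.9  35.8] 0.0 [-0.07  0.06  1.  ]
[-23.4  14.2  -7.4 -41.1 -85.8  38.9] 0.0 [-0.14  0.12  0.98]
[-18.   12.2  -9.  -38.9 -82.3  41.6] 0.0 [-0.22  0.16  0.96]
[-12.3  10.2 -10.6 -36.5 -78.6  43.7] 0.0 [-0.3   0.2   0.93]
[ -6.3   8.2 -12.4 -33.8 -74.7  45.2] 0.0 [-0.38  0.23  0.9 ]
[  0.1   6.4 -14.3 -30.7 -70.6  46. ] 0.0 [-0.46  0.24  0.85]
[  6.7   4.8 -16.3 -27.1 -66.3  46.2] 0.0 [-0.54  0.24  0.8 ]
[ 13.6   3.4 -18.6 -23.  -61.9  45.6] 0.0 [-0.62  0.24  0.75]
[ 20.5   2.2 -21.1 -18.2 -57.5  44.3] 0.0 [-0.69  0.21  0.69]
[ 27.3   1.3 -23.9 -12.8 -53.2  42.2] 0.0 [-0.75  0.18  0.63]
[ 33.9   0.8 -26.9  -6.7 -49.1  39.5] 0.0 [-0.81  0.14  0.57]
[ 40.1   0.7 -30.2   0.2 -45.3  36.3] 0.0 [-0.85  0.09  0.51]
[ 45.5   0.9 -33.6   7.7 -41.7  32.6] 0.0 [-0.89  0.03  0.45]
[ 50.    1.4 -37.1  16.  -38.6  28.6] 0.0 [-0.92 -0.04  0.4 ]
[ 53.4   2.3 -40.5  25.2 -35.8  24.3] 0.0 [-0.93 -0.11  0.34]
[ 53.    4.7 -51.2  36.8 -24.4  11.3] 1.1934897514720433e-14
[ 42.1  10.2 -58.3  64.7 -12.5  -7.9] 0.007974365396966844
```

Run:
```python
from fk import *
from t import *
rng=np.random.default_rng(0)
for de in(60,70,75,80,85,90,95,100):
    sol={}
    for k in range(14):
        q,e=ik(*fin(-.004,0,de=de),LO+(HI-LO)*rng.random(6))
        if e<1e-4: sol[tuple(q.round(0))]=1
    print(de,list(sol))
```

```text
60 []
70 []
75 [(np.float64(51.0), np.float64(13.0), np.float64(-48.0), np.float64(30.0), np.float64(-21.0), np.float64(19.0))]
80 [(np.float64(50.0), np.float64(15.0), np.float64(-39.0), np.float64(14.0), np.float64(-30.0), np.float64(35.0))]
85 [(np.float64(48.0), np.float64(17.0), np.float64(-32.0), np.float64(5.0), np.float64(-38.0), np.float64(44.0))]
90 [(np.float64(46.0), np.float64(19.0), np.float64(-26.0), np.float64(-0.0), np.float64(-45.0), np.float64(51.0))]
95 [(np.float64(44.0), np.float64(21.0), np.float64(-20.0), np.float64(-4.0), np.float64(-52.0), np.float64(55.0))]
100 [(np.float64(42.0), np.float64(24.0), np.float64(-15.0), np.float64(-7.0), np.float64(-59.0), np.float64(58.0))]
```

Run:
```python
from t import *
p,R0,s=cur(); T=K("wrist")[3]; c=np.linalg.inv(T)[:3,3]; print('cam in tool',R0.inv().apply(c-p).round(4))
d=np.array([.4492,-.1356,.0706])-p; print(R0.inv().apply(d*100).round(2))
```

```text
cam in tool [-0.1578 -0.0007 -0.0803]
[  9.9   -0.06 -11.73]
```

```bash
python3 -m creep '[[0,0,0,2.2,0,-2.6,40],[0,0,0,2.2,0,-2.6,40],[0,0,0,2.2,0,-2.6,40],[0,0,0,2.2,0,-2.6,40],[0,0,0,0.7,-0.06,-0.83,40],[0,0,0,0,0,0,40],[0,0,0,0,0,0,40]]'
python3 - <<'E'
from t import *
p,R0,s=cur(); st()
d=np.array([.4492,-.1356,.0706])-p; print(R0.inv().apply(d*100).round(2))
E
```

```text
time_s: 16.4
tcp_pos: [0.4503, -0.1362, 0.0787]
eef_rot: [-0.4, 39.9, 79.8]
contact_force: [0.6, -0.6, -2.2]
gripper_width: 0.0431
t 16.4 tcp [ 0.4503 -0.1362  0.0787] toolx [ 0.136  0.755 -0.642] tooly [-0.985  0.173 -0.005] q [-33.3  29.4 -10.2 -45.8 -79.8  44.3] F [ 0.6 -0.6 -2.2] w 0.0431
[ 0.56  0.12 -0.59]
```

```bash
python3 -m creep '[[0,0,0,0.4,0,-0.45,40],[0,0,0,0.1,0,-0.12,40],[0,0,0,0,0,0,40],[0,0,0,0,0,0,40]]'; python3 -m creep '[[0,0,0,0.05,0,-0.06,40],[0,0,0,0,0,0,40],[0,0,0,0,0,0,40]]'
```

```text
time_s: 16.8
tcp_pos: [0.45, -0.1358, 0.0709]
eef_rot: [-0.4, 39.9, 79.7]
contact_force: [0.1, -0.2, -2.9]
gripper_width: 0.0435
time_s: 17.1
tcp_pos: [0.45, -0.1357, 0.0702]
eef_rot: [-0.4, 39.9, 79.8]
contact_force: [-0.7, -1.3, 5.1]
gripper_width: 0.0431
```

```bash
python3 -m creep '[[0,0,0,-0.03,0,0.03,52],[0,0,0,0,0,0,55],[0,0,0,0,0,0,60],[0,0,0,0,0,0,80],[0,0,0,0,0,0,90],[0,0,0,0,0,0,90]]'
python3 -c "
from t import *
st(); need(*pick(0,al=63,c=(.4474,-.150),h=.083))"
```

```text
time_s: 17.7
tcp_pos: [0.4498, -0.1356, 0.07]
eef_rot: [-0.3, 39.9, 79.8]
contact_force: [-0.3, -0.4, -0.5]
gripper_width: 0.0714
t 17.7 tcp [ 0.4498 -0.1356  0.07  ] toolx [ 0.136  0.755 -0.641] tooly [-0.985  0.174 -0.004] q [-33.3  30.2 -10.5 -46.  -79.1  45. ] F [-0.3 -0.4 -0.5] w 0.0714
 1 turn [ 0.004 -0.225  0.002] | 0.225 shift now [-0.1  -0.02  0.49] after [ 0.01 -0.01  0.5 ]
 -1 turn [-3.118 -0.004 -0.352] | 3.138 shift now [-0.1  -0.02  0.49] after [ 0.01  0.01 -0.5 ]
```

```bash
python3 -m creep '[[0,-0.1125,0,0,0,0.25,90],[0,-0.1125,0,0,0,0.25,90],[0,0,0,0,0,0,90],[0,0,0,0,0,0,90]]'
python3 - <<'E'
from t import *
from fk import ik
st(); need(*pick(0,al=63,c=(.4474,-.150),h=.083))
x,y=pick(0,al=63)[1:]; p0=pick(.155,al=63,c=(.4474,-.150))[0]; R0=rot(x,y)
q,e=ik(p0,x,y,cur()[2]['joints']); print('lifted',q.round(1),e)
pf,x,y=fin(.02,.12,de=83); Rt=rot(x,y); rv=(R0.inv()*Rt).as_rotvec(); print(rv,np.linalg.norm(rv))
for i in range(0,17,2):
    t=i/16; Ri=R0*R.from_rotvec(rv*t); q,e=ik(p0+(pf-p0)*t,Ri.as_matrix()[:,0],Ri.as_matrix()[:,1],q); print(q.round(1),round(e,4))
for xb,l in((.02,.05),(-.004,0)):
    q,e=ik(*fin(xb,l,de=83),q); print(q.round(1),e)
E
```

```text
time_s: 18.1
tcp_pos: [0.4501, -0.1332, 0.073]
eef_rot: [-0.2, 27.1, 79.9]
contact_force: [0.5, 0.2, -0.4]
gripper_width: 0.0792
t 18.1 tcp [ 0.4501 -0.1332  0.073 ] toolx [ 0.157  0.876 -0.455] tooly [-0.985  0.175 -0.003] q [-38.6  37.6  -6.5 -51.5 -89.3  51. ] F [ 0.5  0.2 -0.4] w 0.0792
 1 turn [ 0.002 -0.001  0.002] | 0.003 shift now [-0.07 -0.02  0.12] after [-0.07 -0.02  0.12]
 -1 turn [-3.14e+00 -4.00e-03 -2.00e-03] | 3.14 shift now [-0.07 -0.02  0.12] after [-0.07  0.02 -0.12]
lifted [ -38.8   24.7   -2.1  -52.5 -100.3   37.3] 4.163336342344337e-15
[-1.72299636  0.8312545   0.91613341] 2.121084843944732
[ -38.8   24.7   -2.1  -52.5 -100.3   37.3] 0.0
[-29.8  21.8  -3.1 -48.5 -96.3  44.3] 0.0
[-20.1  18.6  -4.4 -44.1 -91.3  49.7] 0.0
[ -9.4  15.4  -6.1 -39.  -85.2  53.4] 0.0
[  2.1  12.6  -8.1 -32.9 -78.5  55.3] 0.0
[ 14.2  10.3 -10.8 -25.5 -71.5  55.2] 0.0
[ 26.4   9.  -14.1 -16.6 -64.5  53.4] 0.0
[ 37.9   8.7 -18.2  -6.1 -58.   50. ] 0.0
[ 47.9   9.5 -22.9   5.8 -52.5  45.5] 0.0
[ 49.8  11.3 -31.    7.  -42.8  42.1] 8.352925304558334e-10
[ 49.3  15.9 -34.3   8.3 -34.9  41. ] 3.543953325246818e-14
```

```bash
python3 -m creep '[[0,0,0,-0.05,0,0.1,70],[0,0,0,0,0,0,56],[0,0,0,0,0,0,51],[0,0,0,0,0,0,40],[0,0,0,0,0,0,40],[0,0,0,0,0,0,40],[0,0,0,0,0,0,40]]' 50
python3 -c "
from t import *
st(); p,R0,s=cur(); print('G',p-.019*R0.as_matrix()[:,0])"
python3 -m creep '[[0,0,0,-0.45,0,0.9,40],[0,0,0,-1,0,2,40],[0,0,0,-1.4,0,2.7,40],[0,0,0,-1.4,0,2.7,40],[0,0,0,-1.4,0,2.7,40],[0,0,0,-1.4,0,2.7,40],[0,0,0,0,0,0,40],[0,0,0,0,0,0,40]]'
python3 -c "
from t import *
st(); need(*fin(.02,.12,de=83))"
```

```text
time_s: 18.8
tcp_pos: [0.4502, -0.1326, 0.0755]
eef_rot: [-0.3, 27.0, 79.9]
contact_force: [-0.3, -0.2, 4.0]
gripper_width: 0.0428
t 18.8 tcp [ 0.4502 -0.1326  0.0755] toolx [ 0.157  0.877 -0.453] tooly [-0.985  0.173 -0.005] q [-38.6  37.4  -6.5 -51.6 -89.5  51. ] F [-0.3 -0.2  4. ] w 0.0428
G [ 0.44727226 -0.14925203  0.08415805]
time_s: 19.6
tcp_pos: [0.4496, -0.1334, 0.2298]
eef_rot: [-0.4, 27.1, 79.8]
contact_force: [0.7, 0.8, -3.2]
gripper_width: 0.0429
t 19.6 tcp [ 0.4496 -0.1334  0.2298] toolx [ 0.158  0.876 -0.455] tooly [-0.985  0.174 -0.006] q [ -38.9   24.5   -2.2  -52.5 -100.2   37.6] F [ 0.7  0.8 -3.2] w 0.0429
 1 turn [-1.721  0.825  0.918] | 2.118 shift now [36.74 -0.52 13.8 ] after [  5.84 -37.17 -11.18]
 -1 turn [ 1.088  0.839 -0.754] | 1.567 shift now [36.74 -0.52 13.8 ] after [ 5.84 37.17 11.18]
```

Run:
```python
from t import *
p,R0,s=cur(); pf,x,y=fin(.02,.13,de=83,h=.079); Rt=rot(x,y); rv=(R0.inv()*Rt).as_rotvec(); print(rv/16)
d=(pf-p)*100/16
for i in range(16): print((R0*R.from_rotvec(rv*(i+.5)/16)).inv().apply(d).round(1).tolist())
```

```text
[-0.10754547  0.05153629  0.05739846]
[2.2, -0.2, 1.0]
[2.2, -0.4, 1.1]
[2.1, -0.6, 1.1]
[2.0, -0.9, 1.1]
[1.9, -1.1, 1.1]
[1.7, -1.3, 1.1]
[1.6, -1.5, 1.0]
[1.5, -1.7, 0.9]
[1.3, -1.9, 0.8]
[1.2, -2.1, 0.6]
[1.0, -2.2, 0.5]
[0.9, -2.3, 0.3]
[0.7, -2.3, 0.1]
[0.6, -2.4, -0.1]
[0.5, -2.4, -0.4]
[0.4, -2.3, -0.6]
```

```bash
python3 -m creep '[[-0.1075,0.0515,0.0574,2.2,-0.2,1.0,40],[-0.1075,0.0515,0.0574,2.2,-0.4,1.1,40],[-0.1075,0.0515,0.0574,2.1,-0.6,1.1,40],[-0.1075,0.0515,0.0574,2.0,-0.9,1.1,40],[-0.1075,0.0515,0.0574,1.9,-1.1,1.1,40],[-0.1075,0.0515,0.0574,1.7,-1.3,1.1,40],[-0.1075,0.0515,0.0574,1.6,-1.5,1.0,40],[-0.1075,0.0515,0.0574,1.5,-1.7,0.9,40]]' && python3 -m creep '[[-0.1075,0.0515,0.0574,1.3,-1.9,0.8,40],[-0.1075,0.0515,0.0574,1.2,-2.1,0.6,40],[-0.1075,0.0515,0.0574,1.0,-2.2,0.5,40],[-0.1075,0.0515,0.0574,0.9,-2.3,0.3,40],[-0.1075,0.0515,0.0574,0.7,-2.3,0.1,40],[-0.1075,0.0515,0.0574,0.6,-2.4,-0.1,40],[-0.1075,0.0515,0.0574,0.5,-2.4,-0.4,40],[-0.1075,0.0515,0.0574,0.4,-2.3,-0.6,40]]'; python3 -m creep '[[0,0,0,0,0,0,40],[0,0,0,0,0,0,40]]'
python3 - <<'E'
from bed import *
st(); need(*fin(.02,.13,de=83,h=.079))
for c in("wrist","scene","top"):
    im,d=r.capture(c); cv2.imwrite(f"pics/{c}8.png",im); P=cloud(c,d)
    for m in r.masks_of("bottle_mid",c)[:1]:
        p=P[m['pixels']&(d>0)]; q=p-p.mean(0); w=np.linalg.svd(q,full_matrices=False)[2]; print(c,'bottle',m['score'],np.round(m['rect']),len(p),w[0].round(3),p.mean(0).round(3),np.ptp(q@w[0]).round(3))
    for m in r.masks_of("end_stop",c)[:1]:
        p=P[m['pixels']&(d>0)]; print(c,'stop',m['score'],np.round(m['rect']),len(p),np.median(p,0).round(4))
    try: bedfit(P,d)
    except Exception as e: print(e)
E
```

```text
time_s: 20.4
tcp_pos: [0.4956, 0.057, 0.2149]
eef_rot: [-34.9, 57.1, 103.4]
contact_force: [1.0, -0.3, -2.4]
gripper_width: 0.0429
time_s: 21.2
tcp_pos: [0.542, 0.2476, 0.2017]
eef_rot: [179.2, 83.1, 6.3]
contact_force: [1.5, -1.3, -3.1]
gripper_width: 0.0429
time_s: 21.4
tcp_pos: [0.5409, 0.2468, 0.201]
eef_rot: [180.0, 83.4, 6.9]
contact_force: [-0.3, -0.7, -2.1]
gripper_width: 0.0426
t 21.4 tcp [0.5409 0.2468 0.201 ] toolx [ 0.115  0.014 -0.993] tooly [ 0.12  -0.993  0.   ] q [ 46.1  10.3 -19.3   5.1 -55.4  48.1] F [-0.3 -0.7 -2.1] w 0.0426
 1 turn [0.002 0.006 0.   ] | 0.007 shift now [ 0.41 -0.51  1.57] after [ 0.4  -0.51  1.57]
 -1 turn [-3.14 -0.    0.01] | 3.14 shift now [ 0.41 -0.51  1.57] after [ 0.4   0.51 -1.57]
wrist bottle 0.56 [223. 115. 318. 352.] 17497 [-0.949 -0.098  0.298] [0.572 0.25  0.228] 0.279
wrist stop 0.16 [226. 113. 318. 353.] 17366 [0.5735 0.2506 0.2285]
too many indices for array: array is 1-dimensional, but 2 were indexed
scene bottle 0.8 [168. 137. 197. 153.] 253 [-0.677 -0.44   0.589] [0.515 0.236 0.233] 0.417
scene stop 0.48 [183. 176. 197. 191.] 175 [0.5703 0.2574 0.0601]
rail-based B [0.5675 0.2537] yaw corr deg 1.1 spread 0.002 8
top bottle 0.56 [161. 166. 176. 215.] 280 [-0.969 -0.076  0.234] [0.579 0.244 0.223] 0.135
top stop 0.66 [234. 231. 250. 246.] 192 [0.437  0.0827 0.0185]
rail-based B [0.5702 0.2548] yaw corr deg -9.14 spread 0.0021 5
```

```bash
python3 -c "
import cv2,numpy as np
a=cv2.imread('pics/wrist8.png');b=cv2.imread('pics/scene8.png')[100:300,100:300]
cv2.imwrite('pics/v8.png',np.hstack([cv2.resize(a,(480,360)),cv2.resize(b,(320,320)) if 0 else cv2.copyMakeBorder(cv2.resize(b,(320,320)),20,20,0,0,0)]))"
```

```text
(no output)
```

View pics/v8.png

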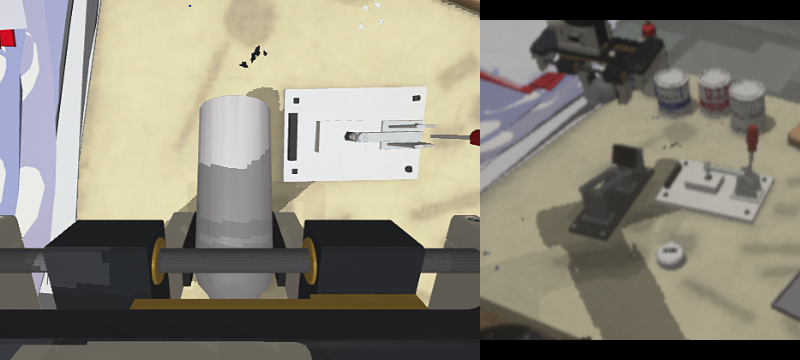

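Run:
```python
from t import *
from scipy.optimize import least_squares
for c in("top","scene"):
    im=cv2.imread(f"pics/{c}1.png"); d=np.load(f"{c}.npy"); P=cloud(c,d); g=im.max(2)
    k=(g<105)&(abs(P[...,0]-.515)<.13)&(abs(P[...,1]-.245)<.065)&(d>0)
    n,l,stt,_=cv2.connectedComponentsWithStats(k.astype(np.uint8)); i=1+stt[1:,4].argmax(); p=P[(l==i)]
    print(c,len(p),'all',cv2.minAreaRect(p[:,:2].astype(np.float32)))
    q=p[p[:,2]<.014]; print('  base',len(q),cv2.minAreaRect(q[:,:2].astype(np.float32)))
im=cv2.imread("pics/wrist8.png"); 
im,d=r.capture("wrist"); P=cloud("wrist",d); m=r.masks_of("bottle_mid","wrist")[0]; k=cv2.erode(m['pixels'].astype(np.uint8),np.ones((5,5)))>0
p0,R0,s=cur(); G=p0-.019*R0.as_matrix()[:,0]
p=P[k&(d>0)]; p=p[(p[:,0]>.555)]
f=lambda v:(lambda a,c:np.linalg.norm(np.cross(p-c,a),axis=1)-.022)((lambda a:a/np.linalg.norm(a))(np.array([-1,v[0],v[1]])),np.array([.57,v[2],v[3]]))
o=least_squares(f,[-.12,.36,.25,.21],loss='soft_l1',f_scale=.002); v=o.x
a=np.array([-1,v[0],v[1]]);a/=np.linalg.norm(a);c=np.array([.57,v[2],v[3]])
print('axis',a.round(4),'elev',np.degrees(np.arcsin(a[2])),'yaw',np.degrees(np.arctan2(-a[1],-a[0])),'rms',f(v).std())
tt=(G-c)@a; print('axis pt near G minus G in tool',R0.inv().apply(c+a*tt-G).round(4))
pa=P[m['pixels']&(d>0)]; pa=pa[np.linalg.norm(np.cross(pa-c,a),axis=1)<.025]; print('base dist from G',((pa-G)@a).min(),np.percentile((pa-G)@a,[.3,1]))
b=R0.inv().apply(a); print('axis in tool',b.round(4),'alpha',np.degrees(np.arctan2(b[2],-b[0])))
```

```text
top 1519 all ((0.5169692039489746, 0.2517700791358948), (0.1932310312986374, 0.07868096232414246), 8.005181312561035)
  base 897 ((0.5169692039489746, 0.2517700791358948), (0.1932310312986374, 0.07868096232414246), 8.005181312561035)
scene 1544 all ((0.5090689063072205, 0.2539607882499695), (0.18967682123184204, 0.08764184266328812), 8.07695484161377)
  base 805 ((0.5090546011924744, 0.25406134128570557), (0.18967682123184204, 0.08743871748447418), 8.07695484161377)
axis [-0.9316 -0.1041  0.3481] elev 20.37250935480977 yaw 6.376960822754949 rms 0.0005345517754631342
axis pt near G minus G in tool [-0.0014 -0.0008 -0.0007]
base dist from G -0.07985749396862817 [-0.07896393 -0.07816459]
axis in tool [-0.4582 -0.0071  0.8888] alpha 62.728026211197374
```

```bash
cat >> t.py <<'E'
FB=dict(B=(.571,.256),yaw=7.2,de=82.5,h=.079)
def whereb():
    p,R0,s=cur(); b=dict(FB); p0,x,y=fin(0,0,**b); l=L(b['yaw']); c,sn=np.cos(np.radians(20)),np.sin(np.radians(20))
    D=p-p0; u=-c*l+[0,0,sn]; z=sn*l+[0,0,c]; n=np.cross(z,u)
    F=s['contact_force']; print('bed: x %.1f y %.1f lift %.1f mm'%tuple(1e3*np.array([D@u,D@n,D@z])),'F u,n,z',[round(float(F@k),1) for k in(u,n,z)],'w',round(s['gripper_width'],4))
    print(' tool vec (cm per cm) downhill',R0.inv().apply(-u).round(3),'down',R0.inv().apply(-z).round(3))
E
python3 -c "
from t import *
whereb(); need(*fin(.014,.04,**FB))"
```

```text
bed: x 6.9 y 6.3 lift 143.8 mm F u,n,z [-1.0, 0.7, -2.0] w 0.0427
 tool vec (cm per cm) downhill [ 0.452 -0.006 -0.892] down [0.892 0.005 0.452]
 1 turn [-0.008  0.01   0.002] | 0.013 shift now [ 8.94 -0.57  5.33] after [ 8.88 -0.63  5.42]
 -1 turn [ 3.134e+00  3.000e-03 -1.600e-02] | 3.134 shift now [ 8.94 -0.57  5.33] after [ 8.88  0.63 -5.42]
```

```bash
python3 -m creep '[[-0.008,0.01,0.002,0,-0.6,0,40],[0,0,0,2.2,0,1.35,40],[0,0,0,2.2,0,1.35,40],[0,0,0,2.2,0,1.35,40],[0,0,0,2.2,0,1.3,40],[0,0,0,0,0,0,40],[0,0,0,0,0,0,40]]'
python3 -c "
from t import *
whereb(); need(*fin(.014,.04,**FB))
im,d=r.capture('wrist'); cv2.imwrite('pics/w9.png',im); np.save('w9.npy',cloud('wrist',d))
im,d=r.capture('scene'); cv2.imwrite('pics/s9.png',im)
a=cv2.imread('pics/w9.png'); b=im[130:260,130:260]
cv2.imwrite('pics/v9.png',np.hstack([cv2.resize(a,(480,360)),cv2.resize(b,(320,360))]))"
```

```text
time_s: 22.65
tcp_pos: [0.5012, 0.2478, 0.11]
eef_rot: [179.6, 82.5, 6.9]
contact_force: [0.9, 0.0, -1.3]
gripper_width: 0.0432
bed: x 13.6 y -0.6 lift 41.7 mm F u,n,z [-1.3, 0.1, -0.9] w 0.0432
 tool vec (cm per cm) downhill [ 0.462  0.002 -0.887] down [ 0.887 -0.002  0.462]
 1 turn [ 0.002 -0.    -0.001] | 0.002 shift now [0.13 0.06 0.11] after [0.13 0.06 0.11]
 -1 turn [-3.139e+00  1.000e-03 -0.000e+00] | 3.139 shift now [0.13 0.06 0.11] after [ 0.13 -0.06 -0.11]
```

View pics/v9.png

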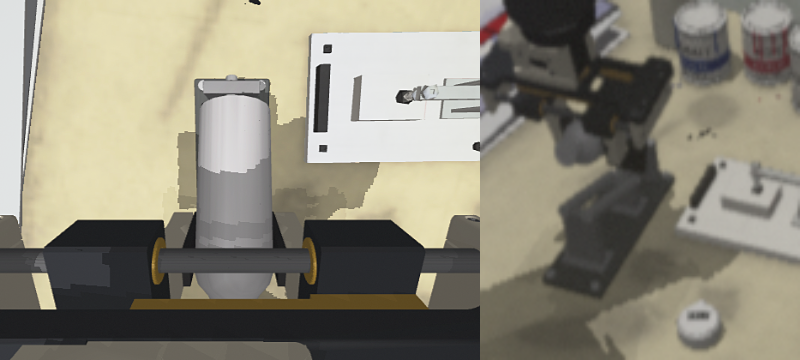

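Run:
```python
from t import *
P=np.load('w9.npy').reshape(-1,3); l=L(7.2); n=np.array([-l[1],l[0],0])
B=np.array([.571,.256,.058])
def sel(z0,z1):
    q=P[(P[:,2]>z0)&(P[:,2]<z1)&(abs(P[:,0]-.6)<.06)&(abs(P[:,1]-.255)<.06)]; return q
for z0,z1 in((.068,.085),(.03,.065),(.004,.012)):
    q=sel(z0,z1); s=(q-B)@l; t=(q-B)@n
    print(z0,len(q),'s',np.percentile(s,[1,50,99]).round(4),'t',np.percentile(t,[1,50,99]).round(4),cv2.minAreaRect(q[:,:2].astype(np.float32)) if len(q)>5 else '')
q=sel(.068,.085)
for z in np.arange(.068,.085,.002):
    k=q[(q[:,2]>z)&(q[:,2]<z+.002)]
    if len(k)>5: s=(k-B)@l; print(z.round(3),len(k),np.percentile(s,[5,50,95]).round(4))
```

```text
0.068 3 s [0.0098 0.0104 0.011 ] t [0.0248 0.0253 0.0254] 
0.03 1286 s [0.0195 0.024  0.0345] t [-0.0174  0.0044  0.0255] ((0.597590446472168, 0.2633737623691559), (0.016117187216877937, 0.043367594480514526), 6.3234686851501465)
0.004 924 s [-0.0237  0.0245  0.076 ] t [-0.0689  0.0319  0.04  ] ((0.6072481870651245, 0.25544819235801697), (0.0670049637556076, 0.15224137902259827), 47.66818618774414)
```

```bash
python3 - <<'E'
from t import *
from scipy.optimize import least_squares
W=np.load('w9.npy'); P=W.reshape(-1,3)
p=P[(P[:,0]>.515)&(P[:,0]<.60)&(abs(P[:,1]-.255)<.03)&(P[:,2]>.075)&(P[:,2]<.15)]
def ax(v): a=np.array([-1,v[0],v[1]]); return a/np.linalg.norm(a),np.array([.55,v[2],v[3]])
def f(v): a,c=ax(v); return np.linalg.norm(np.cross(p-c,a),axis=1)-.022
v=least_squares(f,[-.12,.36,.252,.11],loss='soft_l1',f_scale=.002).x; a,c=ax(v)
print(len(p),'elev',np.degrees(np.arcsin(a[2])),'yaw',np.degrees(np.arctan2(-a[1],-a[0])),c,f(v).std(),'base x',p[:,0].max())
q=W[(W[...,2]>.03)&(W[...,2]<.068)&(abs(W[...,0]-.6)<.03)&(abs(W[...,1]-.26)<.035)]
yw=np.arctan2(-a[1],-a[0]);l=np.array([np.cos(yw),np.sin(yw)]);n=np.array([-l[1],l[0]])
t=(q[:,:2]-c[:2])@n; s=(q[:,:2]-c[:2])@l
print('bracket lateral rel to bottle axis',np.percentile(t,[.5,50,99.5]).round(4),'s',np.percentile(s,[1,99]).round(4))
for z in np.arange(.03,.068,.005):
    k=(q[:,2]>z)&(q[:,2]<z+.005); 
    if k.sum()>5: print(z.round(3),k.sum(),np.percentile(t[k],[1,99]).round(4),np.percentile(s[k],[1,50,99]).round(4))
E
python3 -c "
import cv2; a=cv2.imread('pics/w9.png')[60:260,190:360]; cv2.imwrite('pics/v10.png',cv2.resize(a,None,fx=3,fy=3,interpolation=cv2.INTER_CUBIC)[:600])"
```

```text
12532 elev 19.69029349305971 yaw 6.939347852210175 [0.55       0.25497765 0.11285181] 0.0005408721192897715 base x 0.5816830563340489
bracket lateral rel to bottle axis [-0.0189  0.003   0.0242] s [0.0404 0.0554]
0.035 15 [-0.018   0.0237] [0.0405 0.0406 0.0408]
0.04 27 [-0.0182  0.0239] [0.0404 0.0406 0.0409]
0.045 49 [-0.0184  0.0239] [0.0404 0.0407 0.0559]
0.05 129 [-0.018   0.0225] [0.0404 0.0524 0.0563]
0.055 437 [-0.0189  0.0242] [0.0403 0.045  0.0503]
0.06 624 [-0.0183  0.0235] [0.0407 0.0455 0.0501]
```

View pics/v10.png

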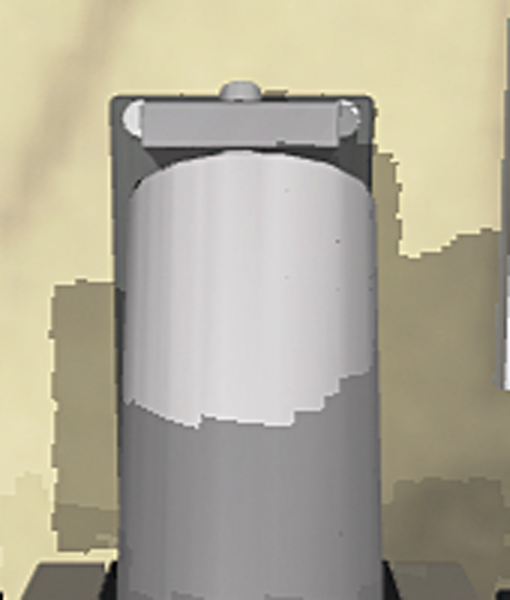

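```bash
sed -i 's/B=(.571,.256),yaw=7.2/B=(.571,.258),yaw=7.0/' t.py; python3 -m creep '[[0,0,0,0,-0.22,0,40],[0,0,0,1.3,0,0.7,40],[0,0,0,1.2,0,0.62,40],[0,0,0,0.45,0,0.23,40],[0,0,0,0,0,0,40],[0,0,0,0,0,0,40]]'
python3 -c "
from t import *
whereb(); st(); need(*fin(.012,.003,**FB))"
```

```text
time_s: 23.35
tcp_pos: [0.4898, 0.2484, 0.0789]
eef_rot: [180.0, 82.5, 7.2]
contact_force: [-0.1, 0.1, -1.8]
gripper_width: 0.0431
bed: x 13.8 y -0.4 lift 8.5 mm F u,n,z [-0.5, -0.1, -1.7] w 0.0431
 tool vec (cm per cm) downhill [ 0.462  0.004 -0.887] down [ 0.887 -0.002  0.462]
t 23.35 tcp [0.4898 0.2484 0.0789] toolx [ 0.13   0.017 -0.991] tooly [ 0.126 -0.992  0.   ] q [ 50.9  13.4 -35.6   8.9 -35.9  39.4] F [-0.1  0.1 -1.8] w 0.0431
 1 turn [ 0.005 -0.     0.001] | 0.005 shift now [0.57 0.04 0.1 ] after [0.57 0.04 0.1 ]
 -1 turn [-3.137e+00 -1.000e-03 -1.000e-03] | 3.137 shift now [0.57 0.04 0.1 ] after [ 0.57 -0.04 -0.1 ]
```

```bash
python3 -m creep '[[0,0,0,0.44,0,0.23,40],[0,0,0,0,0,0,40],[0,0,0,0,0,0,40]]'; python3 -c "
from t import *
whereb()"; python3 -m creep '[[0,0,0,0.13,0,0.07,40],[0,0,0,0,0,0,40],[0,0,0,0,0,0,40]]'; python3 -c "
from t import *
whereb()"
```

```text
time_s: 23.65
tcp_pos: [0.4874, 0.2476, 0.0735]
eef_rot: [179.7, 82.5, 7.0]
contact_force: [0.6, -0.5, -2.5]
gripper_width: 0.043
bed: x 14.2 y 0.1 lift 2.6 mm F u,n,z [-1.4, 0.5, -2.2] w 0.043
 tool vec (cm per cm) downhill [ 0.461  0.004 -0.887] down [ 0.887 -0.002  0.461]
time_s: 23.95
tcp_pos: [0.4869, 0.2475, 0.072]
eef_rot: [179.7, 82.5, 6.9]
contact_force: [0.5, 0.0, -2.7]
gripper_width: 0.0428
bed: x 14.3 y 0.1 lift 1.1 mm F u,n,z [-1.4, 0.0, -2.3] w 0.0428
 tool vec (cm per cm) downhill [ 0.461  0.004 -0.887] down [ 0.887 -0.002  0.461]
```

```bash
python3 -m creep '[[0,0,0,0.09,0,0.05,40],[0,0,0,0,0,0,40],[0,0,0,0,0,0,40]]'; python3 -c "
from t import *
whereb()"
```

```text
time_s: 24.25
tcp_pos: [0.4864, 0.2475, 0.0711]
eef_rot: [179.7, 82.5, 6.9]
contact_force: [0.2, 0.2, -2.4]
gripper_width: 0.043
bed: x 14.3 y 0.1 lift -0.0 mm F u,n,z [-1.0, -0.2, -2.2] w 0.043
 tool vec (cm per cm) downhill [ 0.461  0.004 -0.887] down [ 0.887 -0.002  0.461]
```

```bash
python3 -m creep '[[0,0,0,0.09,0,0.05,40],[0,0,0,0,0,0,40],[0,0,0,0,0,0,40]]'; python3 -m creep '[[0,0,0,0.09,0,0.05,40],[0,0,0,0,0,0,40],[0,0,0,0,0,0,40]]'; python3 -c "
from t import *
whereb()"
```

```text
time_s: 24.55
tcp_pos: [0.486, 0.2474, 0.0701]
eef_rot: [179.7, 82.5, 6.9]
contact_force: [0.6, 0.7, -2.6]
gripper_width: 0.0429
time_s: 24.85
tcp_pos: [0.486, 0.2477, 0.0694]
eef_rot: [179.9, 82.5, 7.2]
contact_force: [1.0, -0.4, -1.7]
gripper_width: 0.043
bed: x 14.2 y -0.1 lift -1.8 mm F u,n,z [-1.5, 0.5, -1.3] w 0.043
 tool vec (cm per cm) downhill [ 0.462  0.004 -0.887] down [ 0.887 -0.002  0.462]
```

```bash
python3 -m creep '[[0,0,0,0.06,0,0.03,40],[0,0,0,0,0,0,40],[0,0,0,0,0,0,40]]';  python3 -c "
from t import *
whereb()
im,d=r.capture('wrist'); cv2.imwrite('pics/w11.png',im[60:260,190:360])
W=cloud('wrist',d);np.save('w11.npy',W)
from scipy.optimize import least_squares
P=W.reshape(-1,3)
p=P[(P[:,0]>.505)&(P[:,0]<.60)&(abs(P[:,1]-.255)<.03)&(P[:,2]>.062)&(P[:,2]<.13)]
def ax(v): a=np.array([-1,v[0],v[1]]); return a/np.linalg.norm(a),np.array([.55,v[2],v[3]])
def f(v): a,c=ax(v); return np.linalg.norm(np.cross(p-c,a),axis=1)-.022
v=least_squares(f,[-.12,.36,.252,.07],loss='soft_l1',f_scale=.002).x; a,c=ax(v)
print(len(p),'elev',np.degrees(np.arcsin(a[2])),'yaw',np.degrees(np.arctan2(-a[1],-a[0])),c.round(4),f(v).std())
"; python3 -m creep '[[0,0,0,0.06,0,0.03,40],[0,0,0,0,0,0,40],[0,0,0,0,0,0,40]]';  python3 -c "
from t import *
whereb()"
```

```text
time_s: 25.15
tcp_pos: [0.486, 0.2478, 0.0692]
eef_rot: [-180.0, 82.5, 7.3]
contact_force: [0.2, 0.3, 6.5]
gripper_width: 0.0432
bed: x 14.0 y -0.2 lift -1.9 mm F u,n,z [2.0, -0.3, 6.2] w 0.0432
 tool vec (cm per cm) downhill [ 0.462  0.004 -0.887] down [ 0.887 -0.002  0.462]
13550 elev 21.05885296746389 yaw 6.959579076379252 [0.55   0.2565 0.0648] 0.002314142418208495
time_s: 25.5
tcp_pos: [0.4861, 0.2479, 0.0691]
eef_rot: [-179.9, 82.4, 7.4]
contact_force: [-0.5, -2.0, 11.0]
gripper_width: 0.0428
bed: x 13.9 y -0.3 lift -1.9 mm F u,n,z [4.5, 1.9, 10.1] w 0.0428
 tool vec (cm per cm) downhill [ 0.463  0.005 -0.886] down [ 0.886 -0.001  0.463]
```

```bash
python3 -m creep '[[0,0,0,-0.07,0,-0.04,40],[0,0,0,0.23,0,-0.44,40],[0,0,0,0.23,0,-0.44,40],[0,0,0,0,0,0,40],[0,0,0,0,0,0,40]]';  python3 -c "
from t import *
whereb()"; python3 -m creep '[[0,0,0,0.09,0,-0.18,40],[0,0,0,0,0,0,40],[0,0,0,0,0,0,40]]';  python3 -c "
from t import *
whereb()"
```

```text
time_s: 26.0
tcp_pos: [0.4957, 0.2492, 0.0656]
eef_rot: [-179.9, 82.5, 7.3]
contact_force: [4.1, -0.8, 3.9]
gripper_width: 0.043
bed: x 3.6 y -0.4 lift -1.9 mm F u,n,z [-2.4, 1.3, 5.0] w 0.043
 tool vec (cm per cm) downhill [ 0.462  0.004 -0.887] down [ 0.887 -0.001  0.462]
time_s: 26.3
tcp_pos: [0.4972, 0.2494, 0.0651]
eef_rot: [-179.9, 82.5, 7.3]
contact_force: [-0.1, -0.6, 6.9]
gripper_width: 0.043
bed: x 2.0 y -0.4 lift -1.9 mm F u,n,z [2.5, 0.5, 6.4] w 0.043
 tool vec (cm per cm) downhill [ 0.462  0.004 -0.887] down [ 0.887 -0.001  0.462]
```

```bash
python3 -m creep '[[0,0,0,-0.04,0,-0.02,40],[0,0,0,0.09,0,-0.18,40],[0,0,0,0,0,0,40],[0,0,0,0,0,0,40]]';  python3 -c "
from t import *
whereb()"; python3 -m creep '[[0,0,0,0.09,0,-0.18,40],[0,0,0,0,0,0,40],[0,0,0,0,0,0,40]]';  python3 -c "
from t import *
whereb()";python3 -m creep '[[0,0,0,0.09,0,-0.18,40],[0,0,0,0,0,0,40],[0,0,0,0,0,0,40]]';  python3 -c "
from t import *
whereb()
im,d=r.capture('wrist'); np.save('w12.npy',cloud('wrist',d)); a=im[40:240,190:360]; im,d=r.capture('scene'); b=im[150:215,160:215]
cv2.imwrite('pics/v12.png',np.hstack([cv2.resize(a,(425,500)),cv2.resize(b,(375,500))]))"
```

```text
time_s: 26.7
tcp_pos: [0.4988, 0.2495, 0.0645]
eef_rot: [179.9, 82.5, 7.2]
contact_force: [-1.0, 1.1, 5.2]
gripper_width: 0.0431
bed: x 0.3 y -0.3 lift -1.8 mm F u,n,z [2.6, -1.2, 4.6] w 0.0431
 tool vec (cm per cm) downhill [ 0.462  0.004 -0.887] down [ 0.887 -0.002  0.462]
time_s: 27.0
tcp_pos: [0.5006, 0.2497, 0.0639]
eef_rot: [179.9, 82.5, 7.2]
contact_force: [-2.6, 1.6, 6.2]
gripper_width: 0.0431
bed: x -1.6 y -0.3 lift -1.9 mm F u,n,z [4.4, -2.0, 5.0] w 0.0431
 tool vec (cm per cm) downhill [ 0.461  0.004 -0.887] down [ 0.887 -0.002  0.461]
time_s: 27.3
tcp_pos: [0.5023, 0.2499, 0.0633]
eef_rot: [179.9, 82.5, 7.1]
contact_force: [-3.9, 1.3, 7.6]
gripper_width: 0.043
bed: x -3.4 y -0.3 lift -1.9 mm F u,n,z [6.1, -1.8, 5.8] w 0.043
 tool vec (cm per cm) downhill [ 0.461  0.004 -0.887] down [ 0.887 -0.002  0.461]
```

View pics/v12.png

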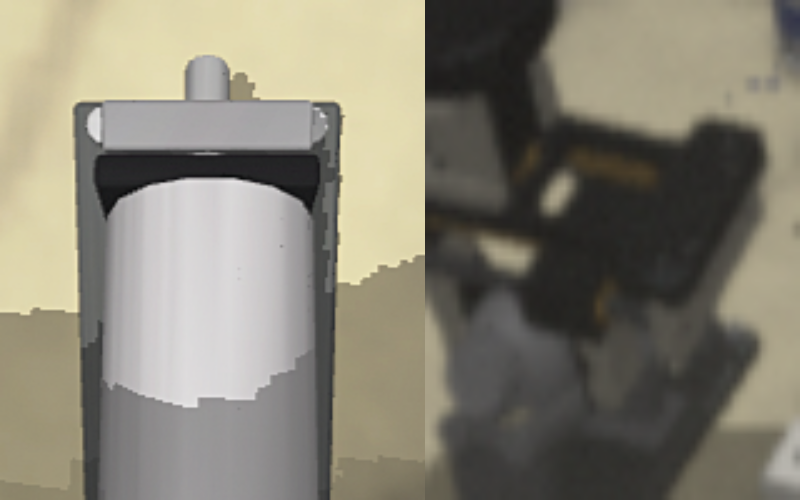

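```bash
python3 -m creep '[[0,0,0,0,0,0,40],[0,0,0,-0.06,0,0.11,40],[0,0,0,-0.06,0,0.11,40],[0,0,0,-0.05,0,0.1,40],[0,0,0,0,0,0,40],[0,0,0,0,0,0,40]]';  python3 -c "
from t import *
whereb()"
```

```text
time_s: 28.0
tcp_pos: [0.4993, 0.2495, 0.0644]
eef_rot: [179.9, 82.5, 7.2]
contact_force: [1.6, 2.3, 1.9]
gripper_width: 0.0433
bed: x -0.2 y -0.3 lift -1.8 mm F u,n,z [-1.1, -2.1, 2.4] w 0.0433
 tool vec (cm per cm) downhill [ 0.462  0.004 -0.887] down [ 0.887 -0.002  0.462]
```

Now release slowly.

```bash
python3 -m creep '[[0,0,0,0,0,0,50],[0,0,0,0,0,0,52],[0,0,0,0,0,0,55],[0,0,0,0,0,0,60],[0,0,0,0,0,0,70],[0,0,0,0,0,0,85],[0,0,0,0,0,0,100],[0,0,0,0,0,0,100]]';  python3 -c "
from t import *
whereb(); st()"
```

```text
time_s: 28.8
tcp_pos: [0.4991, 0.249, 0.0642]
eef_rot: [179.7, 82.5, 6.9]
contact_force: [0.7, 0.3, -0.9]
gripper_width: 0.0789
bed: x -0.0 y 0.1 lift -2.1 mm F u,n,z [-1.0, -0.2, -0.6] w 0.0789
 tool vec (cm per cm) downhill [ 0.461  0.004 -0.887] down [ 0.887 -0.002  0.461]
t 28.8 tcp [0.4991 0.249  0.0642] toolx [ 0.129  0.016 -0.992] tooly [ 0.126 -0.992  0.001] q [ 50.1  15.3 -35.5   9.1 -34.1  39.8] F [ 0.7  0.3 -0.9] w 0.0789
```

```bash
python3 -m creep '[[0,0,0,-0.5,0,0,100],[0,0,0,-1.5,0,0,100],[0,0,0,-3,0,0,100],[0,0,0,-4,0,0,100],[0,0,0,-4,0,0,100],[0,0,0,-4,0,2,100],[0,0,0,0,0,0,100],[0,0,0,0,0,0,100]]';  python3 - <<'E'
from t import *
from scipy.optimize import least_squares
st()
a=[]
for cn in("wrist","scene","top"):
    im,d=r.capture(cn); W=cloud(cn,d); P=W.reshape(-1,3); cv2.imwrite(f"pics/{cn}13.png",im)
    for m in r.masks_of("bottle_mid",cn)[:1]:
        p=W[m['pixels']&(d>0)]; p=p[(p[:,0]>.46)&(p[:,0]<.565)&(abs(p[:,1]-.25)<.03)&(p[:,2]>.055)]
        if len(p)<60: print(cn,'few',len(p),m['score'],m['rect']); continue
        def ax(v): a=np.array([-1,v[0],v[1]]); return a/np.linalg.norm(a),np.array([.52,v[2],v[3]])
        def f(v): a,c=ax(v); return np.linalg.norm(np.cross(p-c,a),axis=1)-.022
        v=least_squares(f,[-.12,.36,.252,.07],loss='soft_l1',f_scale=.002).x; ax_,c=ax(v)
        print(cn,m['score'],np.round(m['rect']),len(p),'elev',np.degrees(np.arcsin(ax_[2])).round(2),'yaw',np.degrees(np.arctan2(-ax_[1],-ax_[0])).round(2),c.round(4),f(v).std().round(4))
    if cn!='wrist':
        for q in("plate_mid","can_mid"):
            for m in r.masks_of(q,cn)[:1]:
                p=W[m['pixels']&(d>0)]; print(q,m['score'],cv2.minAreaRect(p[:,:2].astype(np.float32)),np.median(p[:,2]))
    a.append(im)
cv2.imwrite("pics/v13.png",np.hstack([cv2.resize(a[0],(480,360)),cv2.resize(a[1][150:285,130:250],(320,360))]))
E
```

```text
time_s: 29.6
tcp_pos: [0.4574, 0.2443, 0.2319]
eef_rot: [-179.1, 82.4, 8.1]
contact_force: [-0.6, 1.0, -0.1]
gripper_width: 0.088
t 29.6 tcp [0.4574 0.2443 0.2319] toolx [ 0.131  0.019 -0.991] tooly [ 0.127 -0.992 -0.002] q [ 54.    1.  -26.4   6.5 -57.5  40. ] F [-0.6  1.  -0.1] w 0.088
wrist 0.77 [248.  92. 296. 227.] 4554 elev 17.48 yaw 6.83 [0.52   0.2523 0.0743] 0.0023
scene 0.86 [162. 178. 196. 205.] 417 elev 17.5 yaw 4.14 [0.52   0.252  0.0756] 0.0029
plate_mid 0.82 ((0.4855160713195801, -0.42108240723609924), (0.16402539610862732, 0.05602123588323593), 12.148111343383789) 0.024179775585026653
can_mid 0.75 ((0.6407169699668884, -0.14085441827774048), (0.2078694850206375, 0.05028119683265686), 20.05863380432129) 0.08577038486805966
top 0.94 [176. 189. 189. 234.] 325 elev 18.36 yaw 10.66 [0.52   0.2494 0.0745] 0.0021
plate_mid 0.62 ((0.48889100551605225, -0.4213442802429199), (0.16522960364818573, 0.05821617320179939), 11.192757606506348) 0.022818821779716614
can_mid 0.52 ((0.5680822730064392, -0.165157750248909), (0.038677915930747986, 0.03837980702519417), 86.37469482421875) 0.13293641691106728
```

View pics/v13.png

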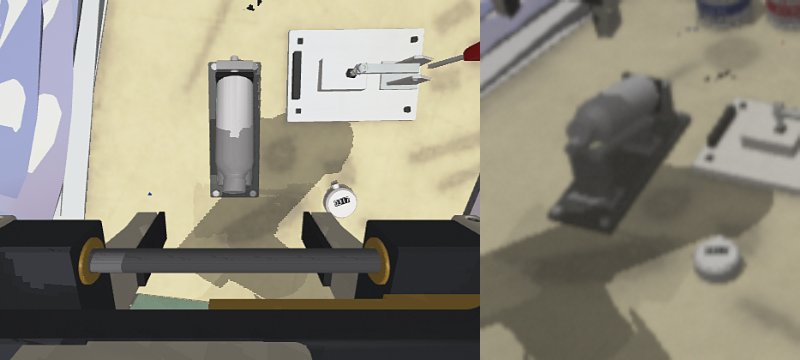

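Run:
```python
from t import *
from scipy.optimize import least_squares
im,d=r.capture("wrist"); W=cloud("wrist",d); m=r.masks_of("bottle_mid","wrist")[0]
k=cv2.erode(m['pixels'].astype(np.uint8),np.ones((3,3)))>0; pa=W[k&(d>0)]
p=pa[(pa[:,0]>.495)&(pa[:,0]<.562)&(pa[:,2]>.06)]
def ax(v): a=np.array([-1,v[0],v[1]]); return a/np.linalg.norm(a),np.array([.52,v[2],v[3]])
def f(v): a,c=ax(v); return np.linalg.norm(np.cross(p-c,a),axis=1)-.022
v=least_squares(f,[-.12,.36,.252,.07],loss='soft_l1',f_scale=.001).x; a,c=ax(v)
e=(W[m['pixels']&(d>0)]-c)@a
print(len(p),'elev',np.degrees(np.arcsin(a[2])).round(2),'yaw',np.degrees(np.arctan2(-a[1],-a[0])).round(2),c.round(4),f(v).std().round(4),'base',(c+a*np.percentile(e,.5)).round(4),'len',np.ptp(np.percentile(e,[.5,99.5])).round(4))
im2=cv2.resize(im[60:240,220:330],None,fx=3.3,fy=3.3,interpolation=cv2.INTER_CUBIC); cv2.imwrite("pics/v14.png",im2)
```

```text
2962 elev 19.86 yaw 6.97 [0.52   0.2531 0.0765] 0.0006 base [0.5703 0.2592 0.0582] len 0.1287
```

View pics/v14.png

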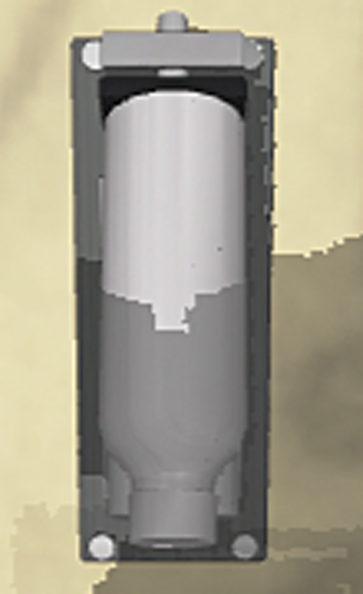

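```bash
python3 -c "
from t import *
r.close_job(); st()"
```

```text
the job is handed in; nothing more can be done
the job is handed in; nothing more can be done
```

The job is handed in at about 30 s of the 61 s allowed, with no errors reported along the way; no verdict is given.

**Spacer plate:** I laid it on the pile and let go. The last checks show it flat, with its top at about 24 mm, its angle within about 1° of the pile and its centre within about 3 mm of it.

**Bottle:** My first grasp of the narrow-necked bottle would have run the arm into a joint limit at the cradle. I set it back upright in the tray, re-gripped it at a steeper tilt and carried it over. I laid it neck uphill and slid it against the stop, then backed off about 3 mm and released it slowly.
- **Pressing the stop:** the force rose from 2.6 to 6.1 N over the last 3.7 mm. I put the press at 4 mm or more, and the rod stood visibly further out behind the bracket. I could not read the stop's travel directly.
- **At rest:** the bottle's axis slopes 19.9° with a yaw of 7.0°. The base is at 58 mm height against the stop, and both match a properly laid bottle.

**Can:** the top camera showed its top about 2 mm from where it was first seen, at full height.

**Checks that disagreed:**
- My first fits of the resting bottle gave slopes of 17.5–18.4° and yaws of 4–11°, most likely because they included the shoulder. The close wrist-camera fit on the straight body is the one I trusted.
- The scene camera reads about 3 mm short in x compared with the top and wrist cameras.
- The scene camera's last mask for the can was plainly wrong, as it took in something else.
- I did not measure the counter, magnifier and cup again at the end. Only the counter was in the last views.

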